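Set the length gauge four clicks and feed the blank to its stop

TASK

Turn the length gauge's knob clockwise (seen from above) by exactly four clicks from its zero, counted by feel because the knob has slack, and let go of it. Then feed the wooden blank along the guide channel with the push stick, under the clear guard, until it butts against the stop without pushing the stop out of its click, and let go of the stick. Never touch the blank with the gripper, and leave the mug, trophy cup, white bottle and spare blank where they are.

Things in the scene. Friction and masses are not known exactly. Their poses are not given: they have to be found in the camera images.
- knob_axis (a point): Point on the vertical axis of the gauge's black ribbed round knob, at the height to grip it, 76 mm above the bench. Knob: 52 mm in diameter, 49 to 91 mm above the bench, on a blue housing 100 x 115 mm whose top is at 46 mm. The point is fixed to the gauge, does not turn with the knob: y = feed direction from mouth to stop, x across the channel, z up. Click behaviour: see jig.
- stop_face (a point): Middle of the steel stop's face that the blank must butt against (41 mm wide, 9 to 27 mm above the bench); axes of the gauge, y = feed direction, away from the mouth. It starts at zero, 260 mm past the mouth; each click clockwise moves it 2 mm along -y, each click back +y. The click holds it against a push of some 40 N.
- channel_mouth (a point): Middle of the channel's open end on its floor, 8 mm above the bench, at the edge of the 120 mm wide bed; y = feed direction. Channel 44 mm wide between rails 12 mm thick, tops at 22 mm above the bench. A clear guard 72 mm wide covers it from 120 to 230 mm past the mouth, 30 to 35 mm above the bench. The knob's axis is 340 mm past the mouth, on the centre line.
- blank_mid (a point): Centre of the loose light-wood blank, 90 mm long (its y), 41 mm wide (its x), 10 mm thick, about 35 g, lying flat in the channel with its rear end 35 to 60 mm past the mouth; its y axis points along the channel to the stop.
- stick_grip (a point): Point in the upright handle of the plywood push stick, 50 mm above its underside, mid-handle. x points along its flat bar to the nose, z up. Bar 170 mm long, 20 wide, 12 thick; nose 130 mm ahead (+x) of this point, tail 40 mm behind. Handle 40 mm along x, 16 mm thick (y), top 76 mm above the underside. About 80 g.
- mug: White mug, 80 mm across, 95 mm high, standing beyond the gauge; origin under its centre. To be left alone.
- trophy: Small brass trophy cup, 64 mm across, 105 mm high; origin under its centre. To be left alone.
- spray: White bottle, 60 mm across, 170 mm high; origin under its centre. To be left alone.
- offcut: Spare wooden blank lying on the bench beyond the gauge, 110 x 50 x 12 mm; origin under its centre. Not the one to feed; to be left alone.
- blank: The same blank; origin under its centre.
- stick: The same push stick; origin on its underside, 50 mm below the grip point.
- jig: The whole gauge, fixed; origin 150 mm past the mouth, under the centre line. Its knob has 15 clicks a turn (24 degrees each) and up to 0.6 rad slack to its shaft, state unknown: it turns almost freely (0.01 N m) until the slack is taken up, then resists with about 0.5 N m, fading towards the crest of the click, where the shaft snaps ahead and the knob is free until the slack is taken up again. End stop at zero.
Not all that is in view belongs to the job. What is shaped like the blank but black, green or turquoise is not meant.

How it is judged:
On the way, in this order (a step that is already met when the one before it is completed fails the run):
1. the gauge stop stands four clicks (8 mm) from zero and the knob is released (distance of stop_face from where it was at the start of the episode between 0.0072 and 0.0088 m and contact force between the fingers and jig below 0.2 N), for 0.3 s.
2. the blank butts against the stop (y of blank_mid in the frame of stop_face between -0.0475 and -0.043 m and x of blank_mid in the frame of stop_face between -0.004 and 0.004 m and z of blank_mid in the frame of stop_face between -0.004 and 0.004 m), for 0.1 s.
At the end, for the whole second after the job is handed in: The stop stands exactly four clicks (8 mm, within 0.8 mm) from where it was; the blank lies flat in the channel with its front end within 2.5 mm of the stop's face; blank and stick are at rest and released (all of step 2 and distance of stop_face from where it was at the start of the episode between 0.0072 and 0.0088 m and linear speed of blank below 0.01 m/s and linear speed of stick below 0.02 m/s); the robot touches nothing.
It fails at once if the gripper touches the blank (contact force between the fingers and blank above 0.3 N).
It fails at once if the mug, trophy, bottle or spare blank is moved by more than 30 mm (distance of any of mug, trophy, spray, offcut from where it was at the start of the episode above 0.03 m).
It also fails if it takes over 72 s, if anything falls off the work surface, if the arm or the gripper's body presses on something with over 40 N, if the wrist force passes 120 N, or if a joint passes its speed limit or range.

ROBOT

A 6-joint arm with a two-finger parallel gripper is mounted at the origin on the work surface. World frame = base frame: x ahead of the robot, y to its left, z up, the work surface at z = 0. Lengths are in m, angles in rad, forces in N, time in s.
With the tool pointing down it reaches from about 0.325 to 1 m from the base axis. Payload 5.1 kg.
Tool frame: the origin (TCP) lies at the very end of the fingers, on their centre line; the grasp point (between the pads) lies behind it (grip_point_offset is the z of the grasp point in the tool frame, in m); z points along the fingers, y is the line along which they close (so a half turn about z gives the same grasp; the last joint's range is limited). The gripper opens to 85 mm and grips with 20 to 120 N. Pads are 22 mm wide; open, the fingers measure 114 mm over their backs; the gripper's body (76 mm by 85 mm) begins 54 mm behind the grasp point. The pads swing forward as they close: fully open they stand 13 mm farther back than shut.
Start: joints at [-1.261, 0.124, 1.65, -0, 1.367, -0.083], TCP at [0.249, -0.6, 0.231] pointing down, gripper open.
Joint ranges: [-2.61, 2.61], [-1.02, 2.33], [0.03, 2.71], [-1.35, 4.49], [0.32, 2.68], [-2.91, 2.91]. Speed limits (rad/s): [2.57, 2.57, 3.14, 3.14, 3.14, 3.14].

INTERFACE

Orientations are given as a unit quaternion [w, x, y, z].
In Python, from cell import read_state, capture, camera_params, job_done, grip_point_offset gives the robot as it stands.
- The arm moves only by the tool jog_arm, never from a script. Its argument "steps" is a list of rows, each an object of numbers: "dx", "dy", "dz": the shift along the tool's x, y, z each as a share of 50 mm, from -1 to 1; "ax", "ay", "az": the turn, a rotation vector about the tool's x, y, z each as a share of 0.12 rad, from -1 to 1; "fingers": the gripper's target within -1 to 1 (fully open at 1, half-way at 0, shut at -1). A call has exactly 10 rows; each row shifts and turns the commanded pose from where the row before left it, along the tool's axes as they then stand; what a row does not reach is not made up. A row lasts 1/10 s, in which the tool goes at most 50 mm and 8.59 degrees, less where a joint would pass 70% of its speed; a pose out of reach is approached as far as the arm can. A call with a number of a shift or a turn outside -1 to 1 is refused whole. A call with a gripper value outside its range is refused whole. The fingers move at their own pace and stop on an object; "squeeze" is the grip in N (left out, the last holds). Time passes only in rows, so rows that do not move let the fingers close, or fill a call up. It gives the time, the measured TCP pose, the force, the opening and the grip force at its end, in the units of the state.
- read_state(): the state, without advancing time (a new reading comes with each control period).
- capture(name): name is "scene" or "side" or "wrist"; returns (picture, depth): 384x512x3 uint8, red, green, blue; 384x512 float32, m along the optical axis (not along the pixel's ray), 0 where there is no reading.
- camera_params(name): a dict with "fx", "fy", "cx", "cy" (pixels), "k1" (the pictures are not rectified: a ray, as slopes to the right and down, at radius r is drawn at 1 + k1 r^2 times it, then the intrinsics apply), "R" (3x3) and "t" (3): a world point X has camera coordinates R X + t. Camera axes: x right, y down, z forward; pixel columns grow to the right and rows downward; lengths in m; the calibration is good to about 2 mm. A picture is of the moment at which its call begins: read the wrist's pose just before it. camera_params takes no time and is no camera call; for the wrist camera it gives the pose at the moment of the call.
- job_done(): hands the job in; it is judged then, once.
The state is a dict: "clock": time; "joints": joint angles; "qd": joint speeds; "joint_efforts": joint torques, N m; "position": TCP position; "ee_rot": TCP orientation; "contact_force": force on the tool from outside, world axes, zero at the start; "torque": the same for the moment, N m; "gripper_width": finger opening in m; "grasp_force": force on a finger pad.
Only numpy, scipy, OpenCV 4.12 (cv2) and the standard library are available. Lean on these libraries where they do the work, as an engineer would, in place of code of your own. Each camera call takes 0.05 s, during which the arm holds its last target. There are 200 camera calls.

## Working session

There is one attempt and no reset: what is moved stays moved. The work goes in short steps, Python scripts to look and compute and a tool call to move; the robot and the scene stay as the last step left them, time stands still between calls to the robot, and variables do not carry over. Pictures are saved under pics/ and viewed, at most 10 in all, crops included, and the job is handed in when it is done.

Besides the shell and the picture viewer there is one more tool, called as a command line: name --argument value ..., lists and objects as JSON in quotes. jog_arm: Moves the arm, as the interface text tells. Its arguments: {"type":"object","properties":{"steps":{"type":"array"},"squeeze":{"type":"number"}},"required":["steps"]}

```bash
ls; mkdir -p pics
python3 - <<'E'
from cell import *
import cv2,numpy as np
print(read_state(),grip_point_offset)
ims=[]
for n in ["scene","side"]:
    p,d=capture(n); np.savez(f"{n}0.npz",p=p,d=d)
    c=camera_params(n); print(n,c)
    cv2.imwrite(f"pics/{n}0.png",p[:,:,::-1])
E
```

```text
pics
{'clock': 0.0, 'joints': array([-1.26059363e+00,  1.24505979e-01,  1.65171101e+00,  1.94427020e-05,
        1.36747521e+00, -8.25913666e-02]), 'qd': array([ 3.26699795e-04, -1.63431161e-03, -2.62912532e-04,  1.58944041e-03,
       -5.20435375e-04,  3.01424163e-05]), 'joint_efforts': array([-9.94437028e-05, -4.23604095e+01, -3.65452337e+01, -7.68189693e-05,
        7.06038874e-03,  7.51661560e-06]), 'position': array([ 0.24859455, -0.59991259,  0.23003057]), 'ee_rot': array([-1.04406509e-03,  9.80775859e-01,  1.95134858e-01, -1.09755154e-04]), 'contact_force': array([-0.14028256, -0.5582161 ,  0.03911454]), 'torque': array([-0.02575684,  0.02433425, -0.04968739]), 'grasp_force': 0.0, 'gripper_width': 0.08549405815171257} -0.0187
scene {'fx': 386.1888848186274, 'fy': 386.1888848186274, 'cx': 254.03379016329166, 'cy': 192.7745278083598, 'k1': -0.024480310504045928, 'R': array([[-0.85236199,  0.52284818, -0.01043161],
       [ 0.45969532,  0.73960023, -0.49160117],
       [-0.24931756, -0.42381752, -0.87075799]]), 't': array([ 0.45802861, -0.26112131,  1.24214725])}
side {'fx': 398.9631546138909, 'fy': 398.9631546138909, 'cx': 253.04389899594435, 'cy': 197.03993945065892, 'k1': 0.010791598606004229, 'R': array([[-0.93277721, -0.36039124, -0.00669537],
       [-0.2495179 ,  0.65899311, -0.70955543],
       [ 0.26012976, -0.66018652, -0.70461782]]), 't': array([0.52930439, 0.15622069, 1.19142846])}
```

View pics/scene0.png

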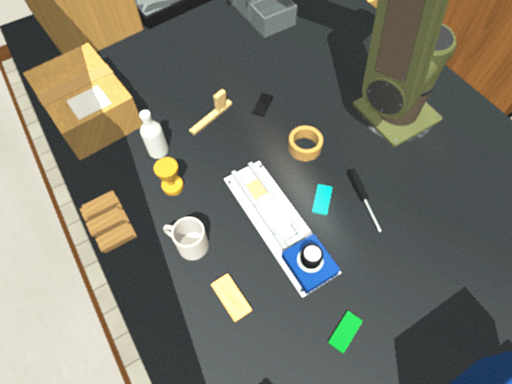

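View pics/side0.png

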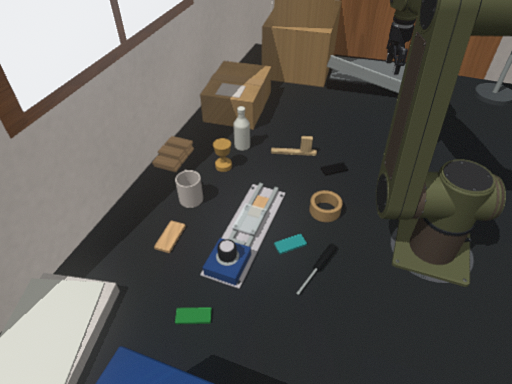

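The scene view shows the gauge with its knob at (311,250), the blank at (257,187), the mouth near (245,168), and the stick with its nose at (192,132) and handle at (220,98). The side view shows the knob at (227,250) and the stick at (293,150).

```bash
cat > h.py <<'E'
import numpy as np,cv2
from cell import *
from scipy.spatial.transform import Rotation as Ro
def ray(c,uv,z):
    K=np.array([[c['fx'],0,c['cx']],[0,c['fy'],c['cy']],[0,0,1]])
    s=cv2.undistortPoints(np.array(uv,float).reshape(-1,1,2),K,np.array([c['k1'],0,0,0,0.]))[:,0]
    d=np.c_[s,np.ones(len(s))]@c['R']; o=-c['R'].T@c['t']
    return o+d*((z-o[2])/d[:,2])[:,None]
def cloud(c,d,sel):
    v,u=np.nonzero(sel&(d>0)); P=ray(c,np.c_[u,v],0); o=-c['R'].T@c['t']
    w=P-o; dep=w@c['R'][2]
    return o+w*(d[v,u]/dep)[:,None],u,v
def tool(): 
    s=read_state(); q=s['ee_rot']; return s['position'],Ro.from_quat([q[1],q[2],q[3],q[0]]).as_matrix()
E
python3 - <<'E'
from h import *
for n in ["scene","side"]:
    f=np.load(n+"0.npz");p,d=f['p'],f['d'];c=camera_params(n)
    hsv=cv2.cvtColor(p,cv2.COLOR_RGB2HSV)
    m=(hsv[...,0]>100)&(hsv[...,0]<125)&(hsv[...,1]>140)&(hsv[...,2]>70)
    N,l,st,ce=cv2.connectedComponentsWithStats(m.astype(np.uint8))
    for i in range(1,N):
        if st[i,4]<300: continue
        P,_,_=cloud(c,d,l==i); k=(P[:,2]>.04)&(P[:,2]<.052)
        if k.sum()<50: continue
        r=cv2.minAreaRect(P[k,:2].astype(np.float32)*1000); print(n,'blue',ce[i],r)
    P,u,v=cloud(c,d,np.ones(d.shape,bool))
    x0=np.array([311,250] if n=="scene" else [227,248])
    k=(abs(u-x0[0])<22)&(abs(v-x0[1])<22)&(P[:,2]>.08)&(P[:,2]<.1)
    print(n,'knob',P[k].mean(0),P[k].min(0),P[k].max(0),k.sum(),cv2.minEnclosingCircle(P[k,:2].astype(np.float32)))
    # stick
    x0=np.array([212,117] if n=="scene" else [293,148])
    k=(abs(u-x0[0])<35)&(abs(v-x0[1])<35)&(p[v,u,0]>p[v,u,2].astype(int)+30)
    b=k&(P[:,2]>.006)&(P[:,2]<.018);h=k&(P[:,2]>.03)&(P[:,2]<.09)
    print('bar',cv2.minAreaRect(P[b,:2].astype(np.float32)*1000),b.sum());print(cv2.boxPoints(cv2.minAreaRect(P[b,:2].astype(np.float32)*1000)))
    t=h&(P[:,2]>.068);print('handle',cv2.minAreaRect(P[h,:2].astype(np.float32)*1000),h.sum(),'top',P[t].mean(0),cv2.minAreaRect(P[t,:2].astype(np.float32)*1000))
    # blank
    x0=np.array([257,187] if n=="scene" else [260,203])
    k=(abs(u-x0[0])<18)&(abs(v-x0[1])<14)&(p[v,u,0]>p[v,u,2].astype(int)+35)
    print('blank',P[k].mean(0),cv2.minAreaRect(P[k,:2].astype(np.float32)*1000))
# mouth corners/gauge white bed
E
```

```text
scene blue [310.15057283 264.69721768] ((542.3005981445312, 272.90692138671875), (100.81594848632812, 114.21195220947266), 0.28292861580848694)
scene blue [488.3358837  370.77811783] ((388.6082763671875, 660.4972534179688), (97.54328155517578, 1.8202837705612183), 1.1128898859024048)
scene knob [0.54419033 0.27118446 0.09107307] [0.51701366 0.24204598 0.08000216] [0.5680981  0.2961687  0.09697855] 385 ((0.5423468947410583, 0.2691073417663574), 0.027187256142497063)
bar ((517.6485595703125, -293.5743713378906), (170.62442016601562, 23.62137794494629), 15.7610502243042) 272
[[ 432.3358  -305.38074]
 [ 438.75192 -328.114  ]
 [ 602.9613  -281.768  ]
 [ 596.54517 -259.03473]]
handle ((475.3924560546875, -305.9456787109375), (41.37876510620117, 19.150163650512695), 16.125396728515625) 173 top [ 0.47443238 -0.30470252  0.07534161] ((474.41162109375, -306.63873291015625), (39.19810485839844, 18.267852783203125), 15.570874214172363)
blank [0.53780573 0.01398915 0.01832023] ((538.3536376953125, 13.419898986816406), (56.1475944519043, 42.81342697143555), 88.45173645019531)
side blue [224.154362
[... 204 characters left out ...]
69 0.29655995 0.09592221] 258 ((0.539311408996582, 0.26953208446502686), 0.027321116998791695)
bar ((604.2557373046875, -341.41094970703125), (125.82273864746094, 332.04278564453125), 62.84056854248047) 179
[[ 427.82288 -321.60226]
 [ 723.2545  -473.16916]
 [ 780.6886  -361.21964]
 [ 485.25696 -209.65274]]
handle ((472.7264404296875, -304.0088195800781), (38.35063171386719, 18.37420654296875), 19.02169418334961) 127 top [ 0.4725727  -0.30428985  0.07432756] ((471.34527587890625, -303.5505676269531), (38.06563186645508, 15.98095703125), 25.44797134399414)
blank [0.53936389 0.00737381 0.01751664] ((539.8836059570312, 10.02859878540039), (76.9247817993164, 42.04273223876953), 89.08759307861328)
```

jog_arm --steps '[{"dx": 0.603,"dy": -0.692,"fingers": 1},{"dx": 0.603,"dy": -0.692},{"dx": 0.603,"dy": -0.692},{"dx": 0.603,"dy": -0.692},{"dx": 0.603,"dy": -0.692},{"dx": 0.603,"dy": -0.692},{"dx": 0.603,"dy": -0.692},{"dx": 0.603,"dy": -0.692},{"dx": 0.603,"dy": -0.692},{"dx": 0.603,"dy": -0.692}]'

```text
invalid input
```

jog_arm --steps '[{"dx": 0.603,"dy": -0.692},{"dx": 0.603,"dy": -0.692},{"dx": 0.603,"dy": -0.692},{"dx": 0.603,"dy": -0.692},{"dx": 0.603,"dy": -0.692},{"dx": 0.603,"dy": -0.692},{"dx": 0.603,"dy": -0.692},{"dx": 0.603,"dy": -0.692},{"dx": 0.603,"dy": -0.692},{"dx": 0.603,"dy": -0.692}]'

```text
invalid input
```

jog_arm --steps '[{"az": -1},{"az": -1},{"az": -1},{"az": -1},{"az": -1},{"az": -1},{"az": -1},{"az": -1},{"az": -1},{"az": -1}]'

```text
invalid input
```

jog_arm --steps '[{"az": -1},{"az": -1},{"az": -1},{"az": -1},{"az": -1},{"az": -1},{"az": -1},{"az": -1},{"az": -1},{"az": -1}]'

```text
invalid input
```

Run:
```python
from h import *
s=read_state();print(s['clock'],s['joints'],s['position'],s['torque'],s['contact_force'],tool()[1].round(3))
c=camera_params("wrist");p,d=capture("wrist");np.savez("w1.npz",p=p,d=d)
cv2.imwrite("pics/w1.png",p[:,:,::-1]);print(c)
```

```text
0.1 [-1.26056141e+00  1.24422371e-01  1.65155098e+00  2.86297779e-05
  1.36752541e+00 -8.26134248e-02] [ 0.24863344 -0.59995746  0.23017929] [ 0.01309795 -0.04949303 -0.01421762] [0.0349541  0.11057373 0.45338321] [[ 0.924  0.383 -0.001]
 [ 0.383 -0.924  0.002]
 [ 0.    -0.002 -1.   ]]
{'fx': 324.7861599822696, 'fy': 324.7861599822696, 'cx': 258.1930207154605, 'cy': 188.8308699835659, 'k1': 0.0158401138988581, 'R': array([[ 0.3829285 , -0.92377573, -0.00204096],
       [-0.87657243, -0.36405698,  0.314775  ],
       [-0.29152453, -0.11874727, -0.94916412]]), 't': array([-0.64785042, -0.04094927,  0.38103043])}
```

View pics/w1.png

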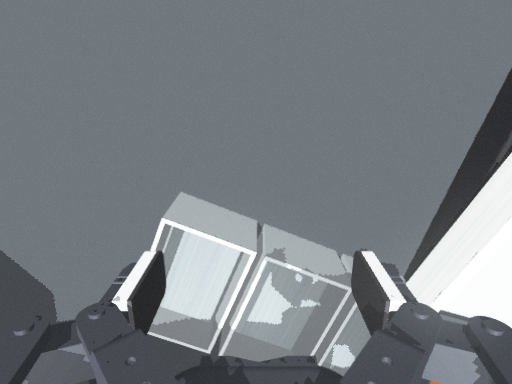

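The moves were refused, probably because each row needs every number. The wrist view shows only the grey bins under the start pose. I'll retry with full rows.

jog_arm --steps '[{"dx": 0.603,"dy": -0.692,"dz": 0,"ax": 0,"ay": 0,"az": 0,"fingers": 1},{"dx": 0.603,"dy": -0.692,"dz": 0,"ax": 0,"ay": 0,"az": 0,"fingers": 1},{"dx": 0.603,"dy": -0.692,"dz": 0,"ax": 0,"ay": 0,"az": 0,"fingers": 1},{"dx": 0.603,"dy": -0.692,"dz": 0,"ax": 0,"ay": 0,"az": 0,"fingers": 1},{"dx": 0.603,"dy": -0.692,"dz": 0,"ax": 0,"ay": 0,"az": 0,"fingers": 1},{"dx": 0.603,"dy": -0.692,"dz": 0,"ax": 0,"ay": 0,"az": 0,"fingers": 1},{"dx": 0.603,"dy": -0.692,"dz": 0,"ax": 0,"ay": 0,"az": 0,"fingers": 1},{"dx": 0.603,"dy": -0.692,"dz": 0,"ax": 0,"ay": 0,"az": 0,"fingers": 1},{"dx": 0.603,"dy": -0.692,"dz": 0,"ax": 0,"ay": 0,"az": 0,"fingers": 1},{"dx": 0.603,"dy": -0.692,"dz": 0,"ax": 0,"ay": 0,"az": 0,"fingers": 1}]'

```text
clock: 1.15
position: [0.3949, -0.1636, 0.2312]
ee_rot: [0.0, 0.981, 0.195, 0.0]
contact_force: [0.7, -1.0, 0.2]
gripper_width: 0.0854
grasp_force: 0.0
```

jog_arm --steps '[{"dx": 0.603,"dy": -0.692,"dz": 0,"ax": 0,"ay": 0,"az": 0,"fingers": 1},{"dx": 0.603,"dy": -0.692,"dz": 0,"ax": 0,"ay": 0,"az": 0,"fingers": 1},{"dx": 0.603,"dy": -0.692,"dz": 0,"ax": 0,"ay": 0,"az": 0,"fingers": 1},{"dx": 0.603,"dy": -0.692,"dz": 0,"ax": 0,"ay": 0,"az": 0,"fingers": 1},{"dx": 0.603,"dy": -0.692,"dz": 0,"ax": 0,"ay": 0,"az": 0,"fingers": 1},{"dx": 0.603,"dy": -0.692,"dz": 0,"ax": 0,"ay": 0,"az": 0,"fingers": 1},{"dx": 0.603,"dy": -0.692,"dz": 0,"ax": 0,"ay": 0,"az": 0,"fingers": 1},{"dx": 0.603,"dy": -0.692,"dz": 0,"ax": 0,"ay": 0,"az": 0,"fingers": 1},{"dx": 0.603,"dy": -0.692,"dz": 0,"ax": 0,"ay": 0,"az": 0,"fingers": 1},{"dx": 0.603,"dy": -0.692,"dz": 0,"ax": 0,"ay": 0,"az": 0,"fingers": 1}]'

```text
clock: 2.15
position: [0.541, 0.2716, 0.2309]
ee_rot: [0.0, 0.981, 0.195, -0.0]
contact_force: [1.1, -0.6, -0.5]
gripper_width: 0.0855
grasp_force: 0.0
```

jog_arm --steps '[{"dx": 0,"dy": 0,"dz": 0,"ax": 0,"ay": 0,"az": -1,"fingers": 1},{"dx": 0,"dy": 0,"dz": 0,"ax": 0,"ay": 0,"az": -1,"fingers": 1},{"dx": 0,"dy": 0,"dz": 0,"ax": 0,"ay": 0,"az": -1,"fingers": 1},{"dx": 0,"dy": 0,"dz": 0,"ax": 0,"ay": 0,"az": -1,"fingers": 1},{"dx": 0,"dy": 0,"dz": 0,"ax": 0,"ay": 0,"az": -1,"fingers": 1},{"dx": 0,"dy": 0,"dz": 0,"ax": 0,"ay": 0,"az": -1,"fingers": 1},{"dx": 0,"dy": 0,"dz": 0,"ax": 0,"ay": 0,"az": -1,"fingers": 1},{"dx": 0,"dy": 0,"dz": 0,"ax": 0,"ay": 0,"az": -1,"fingers": 1},{"dx": 0,"dy": 0,"dz": 0,"ax": 0,"ay": 0,"az": -1,"fingers": 1},{"dx": 0,"dy": 0,"dz": 0,"ax": 0,"ay": 0,"az": -1,"fingers": 1}]'

```text
clock: 3.15
position: [0.5407, 0.2695, 0.2308]
ee_rot: [-0.0, 0.697, 0.717, -0.0]
contact_force: [0.7, 0.5, -0.0]
gripper_width: 0.0854
grasp_force: 0.0
```

jog_arm --steps '[{"dx": 0,"dy": 0,"dz": 0,"ax": 0,"ay": 0,"az": -1,"fingers": 1},{"dx": 0,"dy": 0,"dz": 0,"ax": 0,"ay": 0,"az": -1,"fingers": 1},{"dx": 0,"dy": 0,"dz": 0,"ax": 0,"ay": 0,"az": -1,"fingers": 1},{"dx": 0,"dy": 0,"dz": 0,"ax": 0,"ay": 0,"az": -1,"fingers": 1},{"dx": 0,"dy": 0,"dz": 0,"ax": 0,"ay": 0,"az": -1,"fingers": 1},{"dx": 0,"dy": 0,"dz": 0,"ax": 0,"ay": 0,"az": -1,"fingers": 1},{"dx": 0,"dy": 0,"dz": 0,"ax": 0,"ay": 0,"az": -1,"fingers": 1},{"dx": 0,"dy": 0,"dz": 0,"ax": 0,"ay": 0,"az": -1,"fingers": 1},{"dx": 0,"dy": 0,"dz": 0,"ax": 0,"ay": 0,"az": -1,"fingers": 1},{"dx": 0,"dy": 0,"dz": 0,"ax": 0,"ay": 0,"az": -1,"fingers": 1}]'

```text
clock: 4.15
position: [0.5407, 0.2695, 0.2308]
ee_rot: [-0.0, 0.171, 0.985, -0.0]
contact_force: [-0.3, -0.8, -0.6]
gripper_width: 0.0854
grasp_force: 0.0
```

Run:
```python
from h import *
s=read_state();print(s['clock'],s['joints'],s['position'],s['torque'],s['contact_force'],tool()[1].round(3))
c=camera_params("wrist");p,d=capture("wrist");np.savez("w1.npz",p=p,d=d)
cv2.imwrite("pics/w2.png",p[:,:,::-1])
P,u,v=cloud(c,d,p.sum(2)>=0)
k=(np.hypot(P[:,0]-.541,P[:,1]-.27)<.04)&(P[:,2]>.085)&(P[:,2]<.1)
print(P[k].mean(0),cv2.minEnclosingCircle(P[k,:2].astype(np.float32)),k.sum())
```

```text
4.15 [ 3.73548463e-01  2.47086749e-02  1.75584859e+00 -8.38864801e-06
  1.36188149e+00 -8.53377638e-01] [0.54071798 0.26950271 0.23082797] [-0.01007015  0.0004315  -0.00409283] [-0.27630416 -0.78732933 -0.55875881] [[-0.941  0.337 -0.001]
 [ 0.337  0.941 -0.   ]
 [ 0.001 -0.001 -1.   ]]
[0.53892444 0.27203809 0.09159934] ((0.540499210357666, 0.2716861963272095), 0.02700353041291237) 2498
```

View pics/w2.png

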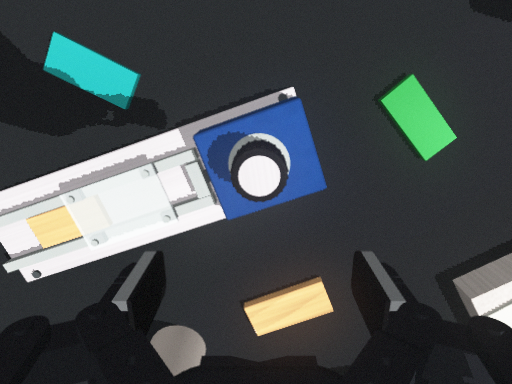

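The wrist view shows the knob at (259,174), which casts to about (0.5405, 0.271). That is within 2 mm of the TCP axis, so I go down and grip.

jog_arm --steps '[{"dx": 0,"dy": 0.02,"dz": 0.6,"ax": 0,"ay": 0,"az": 0,"fingers": 1},{"dx": 0,"dy": 0,"dz": 0.6,"ax": 0,"ay": 0,"az": 0,"fingers": 1},{"dx": 0,"dy": 0,"dz": 0.6,"ax": 0,"ay": 0,"az": 0,"fingers": 1},{"dx": 0,"dy": 0,"dz": 0.6,"ax": 0,"ay": 0,"az": 0,"fingers": 1},{"dx": 0,"dy": 0,"dz": 0.6,"ax": 0,"ay": 0,"az": 0,"fingers": 1},{"dx": 0,"dy": 0,"dz": 0.47,"ax": 0,"ay": 0,"az": 0,"fingers": 1},{"dx": 0,"dy": 0,"dz": 0,"ax": 0,"ay": 0,"az": 0,"fingers": 1},{"dx": 0,"dy": 0,"dz": 0,"ax": 0,"ay": 0,"az": 0,"fingers": -1},{"dx": 0,"dy": 0,"dz": 0,"ax": 0,"ay": 0,"az": 0,"fingers": -1},{"dx": 0,"dy": 0,"dz": 0,"ax": 0,"ay": 0,"az": 0,"fingers": -1}]' --squeeze 70

```text
clock: 5.2
position: [0.5424, 0.2699, 0.0607]
ee_rot: [0.001, 0.173, 0.985, -0.001]
contact_force: [-3.2, -4.8, 3.9]
gripper_width: 0.0503
grasp_force: 72.5
```

jog_arm --steps '[{"dx": 0,"dy": 0,"dz": 0,"ax": 0,"ay": 0,"az": 0,"fingers": -1},{"dx": 0,"dy": 0,"dz": 0,"ax": 0,"ay": 0,"az": 0,"fingers": -1},{"dx": 0,"dy": 0,"dz": 0,"ax": 0,"ay": 0,"az": 0,"fingers": -1},{"dx": 0,"dy": 0,"dz": 0,"ax": 0,"ay": 0,"az": 0,"fingers": -1},{"dx": 0,"dy": 0,"dz": 0,"ax": 0,"ay": 0,"az": 0,"fingers": -1},{"dx": 0,"dy": 0,"dz": 0,"ax": 0,"ay": 0,"az": 0,"fingers": -1},{"dx": 0,"dy": 0,"dz": 0,"ax": 0,"ay": 0,"az": 0,"fingers": -1},{"dx": 0,"dy": 0,"dz": 0,"ax": 0,"ay": 0,"az": 0,"fingers": -1},{"dx": 0,"dy": 0,"dz": 0,"ax": 0,"ay": 0,"az": 0,"fingers": -1},{"dx": 0,"dy": 0,"dz": 0,"ax": 0,"ay": 0,"az": 0,"fingers": -1}]' --squeeze 70

```text
clock: 6.2
position: [0.5423, 0.2699, 0.0606]
ee_rot: [0.001, 0.174, 0.985, -0.0]
contact_force: [-2.7, -4.0, 4.5]
gripper_width: 0.0503
grasp_force: 72.6
```

Run:
```python
from h import *
s=read_state();print(s['clock'],s['joints'],s['position'],s['torque'],s['contact_force'],s['joint_efforts'][5])
# baseline view of stop, side + scene
for n in ["scene","side"]:
    p,d=capture(n); np.savez(n+"1.npz",p=p,d=d)
```

```text
6.2 [ 0.37404918  0.19002574  1.88110595 -0.00208547  1.06895919 -0.84685611] [0.54234479 0.26992629 0.06063839] [-0.71250176  0.41388487 -0.01801299] [-2.70187086 -4.00385741  4.51805069] 0.014885657583363354
```

```bash
cat > t.py <<'E'
from h import *
s=read_state();R=tool()[1];print(round(s['clock'],2),'yaw %.3f'%np.arctan2(R[1,0],R[0,0]),'q6 %.3f'%s['joints'][5],'Tz %.3f e6 %.3f'%(s['torque'][2],s['joint_efforts'][5]),s['position'].round(4),s['contact_force'].round(1))
E
python3 t.py
```

```text
6.3 yaw 2.793 q6 -0.847 Tz -0.021 e6 0.015 [0.5424 0.2699 0.0606] [-2.3 -4.8  5.5]
```

jog_arm --steps '[{"dx": 0,"dy": 0,"dz": 0,"ax": 0,"ay": 0,"az": 0.125,"fingers": -1},{"dx": 0,"dy": 0,"dz": 0,"ax": 0,"ay": 0,"az": 0.125,"fingers": -1},{"dx": 0,"dy": 0,"dz": 0,"ax": 0,"ay": 0,"az": 0.125,"fingers": -1},{"dx": 0,"dy": 0,"dz": 0,"ax": 0,"ay": 0,"az": 0.125,"fingers": -1},{"dx": 0,"dy": 0,"dz": 0,"ax": 0,"ay": 0,"az": 0.125,"fingers": -1},{"dx": 0,"dy": 0,"dz": 0,"ax": 0,"ay": 0,"az": 0.125,"fingers": -1},{"dx": 0,"dy": 0,"dz": 0,"ax": 0,"ay": 0,"az": 0.125,"fingers": -1},{"dx": 0,"dy": 0,"dz": 0,"ax": 0,"ay": 0,"az": 0.125,"fingers": -1},{"dx": 0,"dy": 0,"dz": 0,"ax": 0,"ay": 0,"az": 0,"fingers": -1},{"dx": 0,"dy": 0,"dz": 0,"ax": 0,"ay": 0,"az": 0,"fingers": -1}]'

```text
clock: 7.3
position: [0.5423, 0.2698, 0.0607]
ee_rot: [0.001, 0.232, 0.973, -0.0]
contact_force: [-3.1, -5.2, 5.6]
gripper_width: 0.0499
grasp_force: 72.7
```

```bash
python3 t.py
```

```text
7.3 yaw 2.673 q6 -0.727 Tz 0.020 e6 0.002 [0.5423 0.2698 0.0607] [-3.1 -5.2  5.6]
```

jog_arm --steps '[{"dx": 0,"dy": 0,"dz": 0,"ax": 0,"ay": 0,"az": 0.125,"fingers": -1},{"dx": 0,"dy": 0,"dz": 0,"ax": 0,"ay": 0,"az": 0.125,"fingers": -1},{"dx": 0,"dy": 0,"dz": 0,"ax": 0,"ay": 0,"az": 0.125,"fingers": -1},{"dx": 0,"dy": 0,"dz": 0,"ax": 0,"ay": 0,"az": 0.125,"fingers": -1},{"dx": 0,"dy": 0,"dz": 0,"ax": 0,"ay": 0,"az": 0.125,"fingers": -1},{"dx": 0,"dy": 0,"dz": 0,"ax": 0,"ay": 0,"az": 0.125,"fingers": -1},{"dx": 0,"dy": 0,"dz": 0,"ax": 0,"ay": 0,"az": 0.125,"fingers": -1},{"dx": 0,"dy": 0,"dz": 0,"ax": 0,"ay": 0,"az": 0.125,"fingers": -1},{"dx": 0,"dy": 0,"dz": 0,"ax": 0,"ay": 0,"az": 0,"fingers": -1},{"dx": 0,"dy": 0,"dz": 0,"ax": 0,"ay": 0,"az": 0,"fingers": -1}]'

```text
clock: 8.3
position: [0.5423, 0.2697, 0.0606]
ee_rot: [0.001, 0.29, 0.957, -0.001]
contact_force: [1.0, -6.0, 2.6]
gripper_width: 0.0506
grasp_force: 72.7
```

```bash
python3 t.py
```

```text
8.3 yaw 2.554 q6 -0.608 Tz 0.271 e6 0.263 [0.5423 0.2697 0.0606] [ 1.  -6.   2.6]
```

jog_arm --steps '[{"dx": 0,"dy": 0,"dz": 0,"ax": 0,"ay": 0,"az": 0.125,"fingers": -1},{"dx": 0,"dy": 0,"dz": 0,"ax": 0,"ay": 0,"az": 0.125,"fingers": -1},{"dx": 0,"dy": 0,"dz": 0,"ax": 0,"ay": 0,"az": 0.125,"fingers": -1},{"dx": 0,"dy": 0,"dz": 0,"ax": 0,"ay": 0,"az": 0.125,"fingers": -1},{"dx": 0,"dy": 0,"dz": 0,"ax": 0,"ay": 0,"az": 0.125,"fingers": -1},{"dx": 0,"dy": 0,"dz": 0,"ax": 0,"ay": 0,"az": 0.125,"fingers": -1},{"dx": 0,"dy": 0,"dz": 0,"ax": 0,"ay": 0,"az": 0.125,"fingers": -1},{"dx": 0,"dy": 0,"dz": 0,"ax": 0,"ay": 0,"az": 0.125,"fingers": -1},{"dx": 0,"dy": 0,"dz": 0,"ax": 0,"ay": 0,"az": 0,"fingers": -1},{"dx": 0,"dy": 0,"dz": 0,"ax": 0,"ay": 0,"az": 0,"fingers": -1}]'

```text
clock: 9.3
position: [0.5422, 0.2695, 0.0606]
ee_rot: [0.001, 0.347, 0.938, -0.001]
contact_force: [-3.8, -7.0, 5.6]
gripper_width: 0.0501
grasp_force: 73.2
```

```bash
python3 t.py
```

```text
9.3 yaw 2.433 q6 -0.487 Tz -0.032 e6 0.004 [0.5422 0.2695 0.0606] [-3.8 -7.   5.6]
```

jog_arm --steps '[{"dx": 0,"dy": 0,"dz": 0,"ax": 0,"ay": 0,"az": 0.125,"fingers": -1},{"dx": 0,"dy": 0,"dz": 0,"ax": 0,"ay": 0,"az": 0.125,"fingers": -1},{"dx": 0,"dy": 0,"dz": 0,"ax": 0,"ay": 0,"az": 0.125,"fingers": -1},{"dx": 0,"dy": 0,"dz": 0,"ax": 0,"ay": 0,"az": 0.125,"fingers": -1},{"dx": 0,"dy": 0,"dz": 0,"ax": 0,"ay": 0,"az": 0.125,"fingers": -1},{"dx": 0,"dy": 0,"dz": 0,"ax": 0,"ay": 0,"az": 0.125,"fingers": -1},{"dx": 0,"dy": 0,"dz": 0,"ax": 0,"ay": 0,"az": 0.125,"fingers": -1},{"dx": 0,"dy": 0,"dz": 0,"ax": 0,"ay": 0,"az": 0.125,"fingers": -1},{"dx": 0,"dy": 0,"dz": 0,"ax": 0,"ay": 0,"az": 0,"fingers": -1},{"dx": 0,"dy": 0,"dz": 0,"ax": 0,"ay": 0,"az": 0,"fingers": -1}]'

```text
clock: 10.3
position: [0.5421, 0.2694, 0.0606]
ee_rot: [0.001, 0.403, 0.915, -0.001]
contact_force: [-4.3, -6.7, 7.3]
gripper_width: 0.0503
grasp_force: 73.2
```

```bash
python3 t.py
```

```text
10.3 yaw 2.313 q6 -0.367 Tz 0.013 e6 0.005 [0.5421 0.2694 0.0606] [-4.3 -6.7  7.3]
```

jog_arm --steps '[{"dx": 0,"dy": 0,"dz": 0,"ax": 0,"ay": 0,"az": 0.208,"fingers": -1},{"dx": 0,"dy": 0,"dz": 0,"ax": 0,"ay": 0,"az": 0.208,"fingers": -1},{"dx": 0,"dy": 0,"dz": 0,"ax": 0,"ay": 0,"az": 0.208,"fingers": -1},{"dx": 0,"dy": 0,"dz": 0,"ax": 0,"ay": 0,"az": 0.208,"fingers": -1},{"dx": 0,"dy": 0,"dz": 0,"ax": 0,"ay": 0,"az": 0.208,"fingers": -1},{"dx": 0,"dy": 0,"dz": 0,"ax": 0,"ay": 0,"az": 0.208,"fingers": -1},{"dx": 0,"dy": 0,"dz": 0,"ax": 0,"ay": 0,"az": 0.208,"fingers": -1},{"dx": 0,"dy": 0,"dz": 0,"ax": 0,"ay": 0,"az": 0.208,"fingers": -1},{"dx": 0,"dy": 0,"dz": 0,"ax": 0,"ay": 0,"az": 0,"fingers": -1},{"dx": 0,"dy": 0,"dz": 0,"ax": 0,"ay": 0,"az": 0,"fingers": -1}]'

```text
clock: 11.3
position: [0.5419, 0.2693, 0.0606]
ee_rot: [0.001, 0.491, 0.871, -0.001]
contact_force: [-5.9, -7.4, 11.5]
gripper_width: 0.0502
grasp_force: 73.4
```

```bash
python3 t.py
```

```text
11.3 yaw 2.114 q6 -0.168 Tz 0.193 e6 0.209 [0.5419 0.2693 0.0606] [-5.9 -7.4 11.5]
```

jog_arm --steps '[{"dx": 0,"dy": 0,"dz": 0,"ax": 0,"ay": 0,"az": 0.177,"fingers": -1},{"dx": 0,"dy": 0,"dz": 0,"ax": 0,"ay": 0,"az": 0.177,"fingers": -1},{"dx": 0,"dy": 0,"dz": 0,"ax": 0,"ay": 0,"az": 0.177,"fingers": -1},{"dx": 0,"dy": 0,"dz": 0,"ax": 0,"ay": 0,"az": 0.177,"fingers": -1},{"dx": 0,"dy": 0,"dz": 0,"ax": 0,"ay": 0,"az": 0.177,"fingers": -1},{"dx": 0,"dy": 0,"dz": 0,"ax": 0,"ay": 0,"az": 0.177,"fingers": -1},{"dx": 0,"dy": 0,"dz": 0,"ax": 0,"ay": 0,"az": 0.177,"fingers": -1},{"dx": 0,"dy": 0,"dz": 0,"ax": 0,"ay": 0,"az": 0.177,"fingers": -1},{"dx": 0,"dy": 0,"dz": 0,"ax": 0,"ay": 0,"az": 0,"fingers": -1},{"dx": 0,"dy": 0,"dz": 0,"ax": 0,"ay": 0,"az": 0,"fingers": -1}]'

```text
clock: 12.3
position: [0.5418, 0.2691, 0.0606]
ee_rot: [0.001, 0.564, 0.826, -0.001]
contact_force: [-6.3, -7.2, 8.7]
gripper_width: 0.0505
grasp_force: 73.2
```

```bash
python3 t.py
```

```text
12.3 yaw 1.943 q6 0.003 Tz 0.031 e6 0.012 [0.5418 0.2691 0.0606] [-6.3 -7.2  8.7]
```

jog_arm --steps '[{"dx": 0,"dy": 0,"dz": 0,"ax": 0,"ay": 0,"az": 0.26,"fingers": -1},{"dx": 0,"dy": 0,"dz": 0,"ax": 0,"ay": 0,"az": 0.26,"fingers": -1},{"dx": 0,"dy": 0,"dz": 0,"ax": 0,"ay": 0,"az": 0.26,"fingers": -1},{"dx": 0,"dy": 0,"dz": 0,"ax": 0,"ay": 0,"az": 0.26,"fingers": -1},{"dx": 0,"dy": 0,"dz": 0,"ax": 0,"ay": 0,"az": 0.26,"fingers": -1},{"dx": 0,"dy": 0,"dz": 0,"ax": 0,"ay": 0,"az": 0.26,"fingers": -1},{"dx": 0,"dy": 0,"dz": 0,"ax": 0,"ay": 0,"az": 0.26,"fingers": -1},{"dx": 0,"dy": 0,"dz": 0,"ax": 0,"ay": 0,"az": 0.26,"fingers": -1},{"dx": 0,"dy": 0,"dz": 0,"ax": 0,"ay": 0,"az": 0,"fingers": -1},{"dx": 0,"dy": 0,"dz": 0,"ax": 0,"ay": 0,"az": 0,"fingers": -1}]'

```text
clock: 13.3
position: [0.5415, 0.2691, 0.0606]
ee_rot: [0.001, 0.662, 0.749, -0.001]
contact_force: [-2.2, -8.7, 3.1]
gripper_width: 0.0503
grasp_force: 72.8
```

```bash
python3 t.py
```

```text
13.3 yaw 1.695 q6 0.252 Tz 0.213 e6 0.209 [0.5415 0.2691 0.0606] [-2.2 -8.7  3.1]
```

Two clicks are made, and the third is loaded as predicted. I continue past crests 3 and 4.

jog_arm --steps '[{"dx": 0,"dy": 0,"dz": 0,"ax": 0,"ay": 0,"az": 0.177,"fingers": -1},{"dx": 0,"dy": 0,"dz": 0,"ax": 0,"ay": 0,"az": 0.177,"fingers": -1},{"dx": 0,"dy": 0,"dz": 0,"ax": 0,"ay": 0,"az": 0.177,"fingers": -1},{"dx": 0,"dy": 0,"dz": 0,"ax": 0,"ay": 0,"az": 0.177,"fingers": -1},{"dx": 0,"dy": 0,"dz": 0,"ax": 0,"ay": 0,"az": 0.177,"fingers": -1},{"dx": 0,"dy": 0,"dz": 0,"ax": 0,"ay": 0,"az": 0.177,"fingers": -1},{"dx": 0,"dy": 0,"dz": 0,"ax": 0,"ay": 0,"az": 0.177,"fingers": -1},{"dx": 0,"dy": 0,"dz": 0,"ax": 0,"ay": 0,"az": 0.177,"fingers": -1},{"dx": 0,"dy": 0,"dz": 0,"ax": 0,"ay": 0,"az": 0,"fingers": -1},{"dx": 0,"dy": 0,"dz": 0,"ax": 0,"ay": 0,"az": 0,"fingers": -1}]'

```text
clock: 14.3
position: [0.5414, 0.269, 0.0606]
ee_rot: [0.001, 0.724, 0.69, -0.001]
contact_force: [-7.7, -7.2, 9.3]
gripper_width: 0.0505
grasp_force: 73.2
```

```bash
python3 t.py
```

```text
14.3 yaw 1.524 q6 0.422 Tz 0.052 e6 0.004 [0.5414 0.269  0.0606] [-7.7 -7.2  9.3]
```

jog_arm --steps '[{"dx": 0,"dy": 0,"dz": 0,"ax": 0,"ay": 0,"az": 0.26,"fingers": -1},{"dx": 0,"dy": 0,"dz": 0,"ax": 0,"ay": 0,"az": 0.26,"fingers": -1},{"dx": 0,"dy": 0,"dz": 0,"ax": 0,"ay": 0,"az": 0.26,"fingers": -1},{"dx": 0,"dy": 0,"dz": 0,"ax": 0,"ay": 0,"az": 0.26,"fingers": -1},{"dx": 0,"dy": 0,"dz": 0,"ax": 0,"ay": 0,"az": 0.26,"fingers": -1},{"dx": 0,"dy": 0,"dz": 0,"ax": 0,"ay": 0,"az": 0.26,"fingers": -1},{"dx": 0,"dy": 0,"dz": 0,"ax": 0,"ay": 0,"az": 0.26,"fingers": -1},{"dx": 0,"dy": 0,"dz": 0,"ax": 0,"ay": 0,"az": 0.26,"fingers": -1},{"dx": 0,"dy": 0,"dz": 0,"ax": 0,"ay": 0,"az": 0,"fingers": -1},{"dx": 0,"dy": 0,"dz": 0,"ax": 0,"ay": 0,"az": 0,"fingers": -1}]'

```text
clock: 15.3
position: [0.5411, 0.269, 0.0606]
ee_rot: [0.001, 0.804, 0.595, -0.002]
contact_force: [-5.1, -8.1, 4.1]
gripper_width: 0.0503
grasp_force: 73.1
```

```bash
python3 t.py
```

```text
15.3 yaw 1.275 q6 0.671 Tz 0.221 e6 0.217 [0.5411 0.269  0.0606] [-5.1 -8.1  4.1]
```

jog_arm --steps '[{"dx": 0,"dy": 0,"dz": 0,"ax": 0,"ay": 0,"az": 0.177,"fingers": -1},{"dx": 0,"dy": 0,"dz": 0,"ax": 0,"ay": 0,"az": 0.177,"fingers": -1},{"dx": 0,"dy": 0,"dz": 0,"ax": 0,"ay": 0,"az": 0.177,"fingers": -1},{"dx": 0,"dy": 0,"dz": 0,"ax": 0,"ay": 0,"az": 0.177,"fingers": -1},{"dx": 0,"dy": 0,"dz": 0,"ax": 0,"ay": 0,"az": 0.177,"fingers": -1},{"dx": 0,"dy": 0,"dz": 0,"ax": 0,"ay": 0,"az": 0.177,"fingers": -1},{"dx": 0,"dy": 0,"dz": 0,"ax": 0,"ay": 0,"az": 0.177,"fingers": -1},{"dx": 0,"dy": 0,"dz": 0,"ax": 0,"ay": 0,"az": 0.177,"fingers": -1},{"dx": 0,"dy": 0,"dz": 0,"ax": 0,"ay": 0,"az": 0,"fingers": -1},{"dx": 0,"dy": 0,"dz": 0,"ax": 0,"ay": 0,"az": 0,"fingers": -1}]'

```text
clock: 16.3
position: [0.5409, 0.269, 0.0606]
ee_rot: [0.001, 0.851, 0.525, -0.002]
contact_force: [-7.9, -7.1, 9.6]
gripper_width: 0.0508
grasp_force: 73.4
```

```bash
python3 t.py
```

```text
16.3 yaw 1.104 q6 0.842 Tz -0.012 e6 0.003 [0.5409 0.269  0.0606] [-7.9 -7.1  9.6]
```

Four clicks were felt. I release the knob and rise.

jog_arm --steps '[{"dx": 0,"dy": 0,"dz": 0,"ax": 0,"ay": 0,"az": 0,"fingers": 1},{"dx": 0,"dy": 0,"dz": 0,"ax": 0,"ay": 0,"az": 0,"fingers": 1},{"dx": 0,"dy": 0,"dz": 0,"ax": 0,"ay": 0,"az": 0,"fingers": 1},{"dx": 0,"dy": 0,"dz": 0,"ax": 0,"ay": 0,"az": 0,"fingers": 1},{"dx": 0,"dy": 0,"dz": -0.6,"ax": 0,"ay": 0,"az": 0,"fingers": 1},{"dx": 0,"dy": 0,"dz": -0.6,"ax": 0,"ay": 0,"az": 0,"fingers": 1},{"dx": 0,"dy": 0,"dz": -0.6,"ax": 0,"ay": 0,"az": 0,"fingers": 1},{"dx": 0,"dy": 0,"dz": -0.6,"ax": 0,"ay": 0,"az": 0,"fingers": 1},{"dx": 0,"dy": 0,"dz": -0.6,"ax": 0,"ay": 0,"az": 0,"fingers": 1},{"dx": 0,"dy": 0,"dz": -0.4,"ax": 0,"ay": 0,"az": 0,"fingers": 1}]'

```text
clock: 17.3
position: [0.5421, 0.271, 0.2308]
ee_rot: [0.0, 0.851, 0.525, 0.002]
contact_force: [1.1, -0.3, -0.2]
gripper_width: 0.0855
grasp_force: 0.0
```

```bash
python3 t.py
python3 - <<'E'
from h import *
c=camera_params("wrist");p,d=capture("wrist");np.savez("w3.npz",p=p,d=d,**{k:c[k] for k in c})
p2,d2=capture("side")
f=np.load("w1.npz");print(tool()[0],tool()[1].round(4))
a=p[:,:,::-1].copy(); cv2.imwrite("pics/w3.png",a)
s0=np.load("side0.npz")['p']
cr=lambda q:cv2.resize(q[190:280,190:290,::-1],(400,360),interpolation=cv2.INTER_CUBIC)
cv2.imwrite("pics/sd.png",np.hstack([cr(s0),cr(p2)]))
E
```

```text
17.3 yaw 1.104 q6 0.842 Tz 0.009 e6 -0.000 [0.5421 0.271  0.2308] [ 1.1 -0.3 -0.2]
[0.54328306 0.27145516 0.23233373] [[ 0.4498  0.8931  0.0072]
 [ 0.8931 -0.4498  0.0029]
 [ 0.0058  0.0051 -1.    ]]
```

View pics/w3.png

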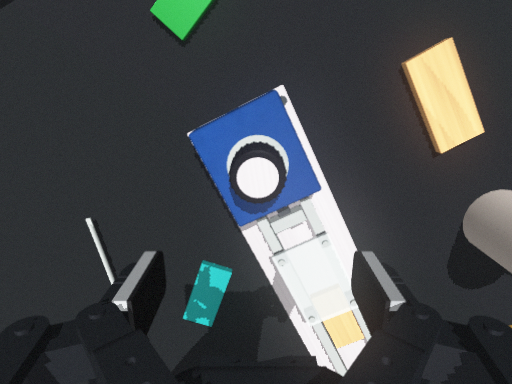

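View pics/sd.png

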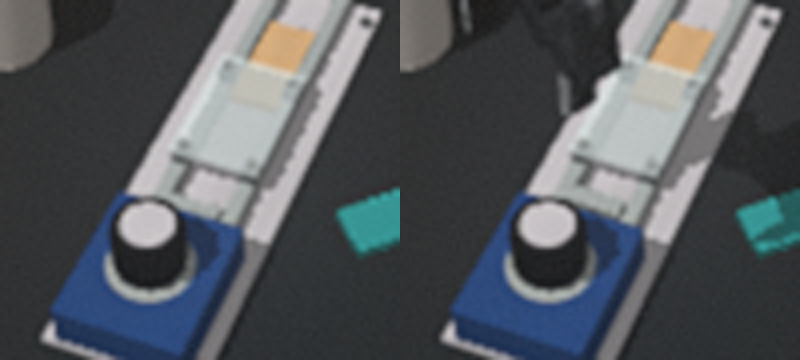

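The stop strip lies at about (292,222) in the wrist view; the side crops are too coarse to tell. I'll measure the stop from depth before and after, and work out the moves to the stick.

Run:
```python
from h import *
f=np.load("w3.npz"); c3={k:f[k] for k in f.files if k not in('p','d')}
T,R=np.array([.5421,.271,.2308]),tool()[1]
Rc=c3['R']@R; tc=c3['t']+c3['R']@np.array([.5421,.271,.2308])  # cam from tool
g=np.load("w1.npz"); th=np.arctan2(.337,-.941)
R1=np.array([[np.cos(th),np.sin(th),0],[np.sin(th),-np.cos(th),0],[0,0,-1.]])
c1=dict(c3); c1['R']=Rc@R1.T; c1['t']=tc-c1['R']@np.array([.54072,.2695,.23083])
for nm,c,p,d in(("before",c1,g['p'],g['d']),("after",c3,f['p'],f['d'])):
    P,u,v=cloud(c,d,np.ones(d.shape,bool))
    k=(abs(P[:,0]-.54)<.012)&(P[:,1]>.165)&(P[:,1]<.214)
    Q=P[k]; 
    b=((Q[:,1]-.165)/.003).astype(int)
    print(nm,[(round(.165+.003*i+.0015,4),round(float(np.median(Q[b==i,2])),4),int(p[v[k][b==i],u[k][b==i]].mean())) for i in range(16) if (b==i).any()])
```

```text
before [(0.1665, 0.0087, 246), (0.1695, 0.0085, 246), (0.1725, 0.0087, 246), (0.1755, 0.0089, 246), (0.1785, 0.0086, 220), (0.1815, 0.0086, 168), (0.1845, 0.0092, 185), (0.1905, 0.0277, 222), (0.1935, 0.0275, 225), (0.1965, 0.0277, 224), (0.1995, 0.0277, 225), (0.2025, 0.0273, 205), (0.2055, 0.0225, 88), (0.2085, 0.0225, 69)]
after [(0.1665, 0.0087, 246), (0.1695, 0.0081, 245), (0.1725, 0.0084, 219), (0.1755, 0.0087, 206), (0.1845, 0.0272, 222), (0.1875, 0.0273, 228), (0.1905, 0.0272, 227), (0.1935, 0.0273, 228), (0.1965, 0.0269, 204), (0.1995, 0.022, 144), (0.2025, 0.022, 122), (0.2055, 0.0223, 87), (0.2085, 0.0227, 86)]
```

Run:
```python
from h import *
f=np.load("w3.npz"); c3={k:f[k] for k in f.files if k not in('p','d')}
R=tool()[1]; Rc=c3['R']@R; tc=c3['t']+c3['R']@np.array([.5421,.271,.2308])
g=np.load("w1.npz"); th=np.arctan2(.337,-.941)
R1=np.array([[np.cos(th),np.sin(th),0],[np.sin(th),-np.cos(th),0],[0,0,-1.]])
c1=dict(c3); c1['R']=Rc@R1.T; c1['t']=tc-c1['R']@np.array([.54072,.2695,.23083])
for c,d in((c1,g['d']),(c3,f['d'])):
    P,u,v=cloud(c,d,np.ones(d.shape,bool))
    k=(abs(P[:,0]-.54)<.012)&(P[:,1]>.165)&(P[:,1]<.214)&(P[:,2]>.0255)&(P[:,2]<.031)
    hs=(abs(P[:,2]-.046)<.003)&(abs(P[:,0]-.54)<.04)
    print(np.percentile(P[k,1],[1,50,99]).round(4),k.sum(), 'knob', [P[(P[:,2]>.088)&(np.hypot(P[:,0]-.54,P[:,1]-.27)<.04)].mean(0).round(4)],'housing ymin',np.percentile(P[hs,1],1).round(4))
```

```text
[0.1897 0.1972 0.2045] 281 knob [array([0.529 , 0.2743, 0.2652])] housing ymin 0.2158
[0.1837 0.1914 0.1987] 249 knob [array([0.546 , 0.2824, 0.2636])] housing ymin 0.2181
```

The stop shifted about 8 mm relative to the housing, so four clicks are confirmed. Next is the stick.

jog_arm --steps '[{"dx": 0,"dy": 0,"dz": 0,"ax": 0,"ay": 0,"az": 0.986,"fingers": 1},{"dx": 0,"dy": 0,"dz": 0,"ax": 0,"ay": 0,"az": 0.986,"fingers": 1},{"dx": 0,"dy": 0,"dz": 0,"ax": 0,"ay": 0,"az": 0.986,"fingers": 1},{"dx": 0,"dy": 0,"dz": 0,"ax": 0,"ay": 0,"az": 0.986,"fingers": 1},{"dx": 0,"dy": 0,"dz": 0,"ax": 0,"ay": 0,"az": 0.986,"fingers": 1},{"dx": 0,"dy": 0,"dz": 0,"ax": 0,"ay": 0,"az": 0.986,"fingers": 1},{"dx": 0,"dy": 0,"dz": 0,"ax": 0,"ay": 0,"az": 0.986,"fingers": 1},{"dx": -0.345,"dy": 0.824,"dz": 0,"ax": 0,"ay": 0,"az": 0,"fingers": 1},{"dx": -0.345,"dy": 0.824,"dz": 0,"ax": 0,"ay": 0,"az": 0,"fingers": 1},{"dx": -0.345,"dy": 0.824,"dz": 0,"ax": 0,"ay": 0,"az": 0,"fingers": 1}]'

```text
clock: 18.4
position: [0.5241, 0.1364, 0.2256]
ee_rot: [0.0, 0.99, 0.138, -0.001]
contact_force: [0.5, -0.4, -0.5]
gripper_width: 0.0857
grasp_force: 0.0
```

jog_arm --steps '[{"dx": -0.345,"dy": 0.824,"dz": 0,"ax": 0,"ay": 0,"az": 0,"fingers": 1},{"dx": -0.345,"dy": 0.824,"dz": 0,"ax": 0,"ay": 0,"az": 0,"fingers": 1},{"dx": -0.345,"dy": 0.824,"dz": 0,"ax": 0,"ay": 0,"az": 0,"fingers": 1},{"dx": -0.345,"dy": 0.824,"dz": 0,"ax": 0,"ay": 0,"az": 0,"fingers": 1},{"dx": -0.345,"dy": 0.824,"dz": 0,"ax": 0,"ay": 0,"az": 0,"fingers": 1},{"dx": -0.345,"dy": 0.824,"dz": 0,"ax": 0,"ay": 0,"az": 0,"fingers": 1},{"dx": -0.345,"dy": 0.824,"dz": 0,"ax": 0,"ay": 0,"az": 0,"fingers": 1},{"dx": -0.345,"dy": 0.824,"dz": 0,"ax": 0,"ay": 0,"az": 0,"fingers": 1},{"dx": -0.345,"dy": 0.824,"dz": 0,"ax": 0,"ay": 0,"az": 0,"fingers": 1},{"dx": -0.345,"dy": 0.824,"dz": 0,"ax": 0,"ay": 0,"az": 0,"fingers": 1}]'

```text
clock: 19.4
position: [0.4704, -0.3073, 0.2259]
ee_rot: [-0.001, 0.991, 0.137, -0.001]
contact_force: [1.4, -0.1, 0.7]
gripper_width: 0.0855
grasp_force: 0.0
```

```bash
python3 t.py
python3 - <<'E'
from h import *
capture("side")
capture("side")
c=camera_params("wrist");p,d=capture("wrist")
print(tool()[0],tool()[1].round(4).tolist())
P,u,v=cloud(c,d,p[...,0]>p[...,2].astype(int)+30)
k=(abs(P[:,0]-.5)<.13)&(abs(P[:,1]+.3)<.09)
b=k&(P[:,2]>.006)&(P[:,2]<.018);t=k&(P[:,2]>.068)&(P[:,2]<.085);h=k&(P[:,2]>.03)&(P[:,2]<.085)
for n,m in(('bar',b),('top',t),('handle',h)): print(n,cv2.minAreaRect(P[m,:2].astype(np.float32)*1000) if m.any() else None,m.sum(),P[m].mean(0))
cv2.imwrite("pics/w4.png",p[:,:,::-1])
E
```

```text
19.4 yaw 0.276 q6 0.621 Tz 0.079 e6 0.562 [ 0.4704 -0.3073  0.2259] [ 1.4 -0.1  0.7]
[ 0.47026465 -0.30766143  0.22565141] [[0.9632, 0.2686, -0.0024], [0.2686, -0.9632, 0.0019], [-0.0018, -0.0025, -1.0]]
bar ((467.1591491699219, -309.12823486328125), (61.68992614746094, 19.944721221923828), 15.99397087097168) 62 [ 0.47161574 -0.31741343  0.01186905]
top ((479.5772399902344, -312.1252136230469), (40.553672790527344, 13.47150993347168), 37.49623107910156) 60 [ 0.48344525 -0.30974152  0.07363415]
handle ((479.6089782714844, -312.05487060546875), (40.538291931152344, 13.850245475769043), 38.13328552246094) 163 [ 0.49021435 -0.30454589  0.05922226]
```

View pics/w4.png

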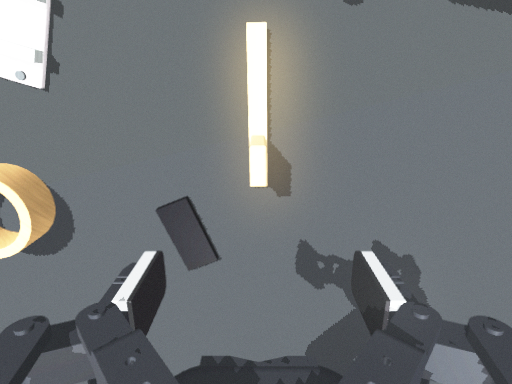

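The wrist view shows the stick almost upright in the picture: nose at (257,22), handle between (258,140) and (259,187). Glare breaks the colour mask, so I use depth alone.

Run:
```python
from h import *
c=camera_params("wrist");p,d=capture("wrist")
T,R=tool();print(T)
P,u,v=cloud(c,d,np.ones(d.shape,bool))
k=(u>235)&(u<282)&(v>10)&(v<200)
b=k&(P[:,2]>.008)&(P[:,2]<.016);t=k&(P[:,2]>.07)&(P[:,2]<.082)
for n,m in(('bar',b),('top',t)):
    r=cv2.minAreaRect(P[m,:2].astype(np.float32)*1000); L=(P[m]-T)@R
    print(n,r,m.sum(),P[m].mean(0),'tool frame min/max mm',(L.min(0)*1000).round(1),(L.max(0)*1000).round(1))
```

```text
[ 0.47059806 -0.30629448  0.22582536]
bar ((518.24462890625, -294.2283020019531), (168.37635803222656, 19.965892791748047), 16.24317741394043) 2240 [ 0.54589984 -0.28635928  0.0123707 ] tool frame min/max mm [-34.8  -8.9 210.3] [133.6  12.5 216. ]
top ((475.6300048828125, -306.49456787109375), (39.516136169433594, 15.809794425964355), 17.825529098510742) 695 [ 0.47645426 -0.30633324  0.07585736] tool frame min/max mm [-14.7  -5.7 147.6] [ 24.6  10.4 155.7]
```

jog_arm --steps '[{"dx": 0.1,"dy": 0.045,"dz": 0.4,"ax": 0,"ay": 0,"az": -0.09,"fingers": 1},{"dx": 0,"dy": 0,"dz": 0.5,"ax": 0,"ay": 0,"az": 0,"fingers": 1},{"dx": 0,"dy": 0,"dz": 0.5,"ax": 0,"ay": 0,"az": 0,"fingers": 1},{"dx": 0,"dy": 0,"dz": 0.5,"ax": 0,"ay": 0,"az": 0,"fingers": 1},{"dx": 0,"dy": 0,"dz": 0.5,"ax": 0,"ay": 0,"az": 0,"fingers": 1},{"dx": 0,"dy": 0,"dz": 0.5,"ax": 0,"ay": 0,"az": 0,"fingers": 1},{"dx": 0,"dy": 0,"dz": 0.5,"ax": 0,"ay": 0,"az": 0,"fingers": 1},{"dx": 0,"dy": 0,"dz": 0.49,"ax": 0,"ay": 0,"az": 0,"fingers": 1},{"dx": 0,"dy": 0,"dz": 0,"ax": 0,"ay": 0,"az": 0,"fingers": 1},{"dx": 0,"dy": 0,"dz": 0,"ax": 0,"ay": 0,"az": 0,"fingers": -1}]' --squeeze 50

```text
clock: 20.6
position: [0.4768, -0.3053, 0.0329]
ee_rot: [-0.001, 0.99, 0.144, -0.001]
contact_force: [0.3, -0.6, 0.0]
gripper_width: 0.0734
grasp_force: 0.0
```

jog_arm --steps '[{"dx": 0,"dy": 0,"dz": 0,"ax": 0,"ay": 0,"az": 0,"fingers": -1},{"dx": 0,"dy": 0,"dz": 0,"ax": 0,"ay": 0,"az": 0,"fingers": -1},{"dx": 0,"dy": 0,"dz": 0,"ax": 0,"ay": 0,"az": 0,"fingers": -1},{"dx": 0,"dy": 0,"dz": 0,"ax": 0,"ay": 0,"az": 0,"fingers": -1},{"dx": 0,"dy": 0,"dz": 0,"ax": 0,"ay": 0,"az": 0,"fingers": -1},{"dx": 0,"dy": 0,"dz": 0,"ax": 0,"ay": 0,"az": 0,"fingers": -1},{"dx": 0,"dy": 0,"dz": 0,"ax": 0,"ay": 0,"az": 0,"fingers": -1},{"dx": 0,"dy": 0,"dz": 0,"ax": 0,"ay": 0,"az": 0,"fingers": -1},{"dx": 0,"dy": 0,"dz": 0,"ax": 0,"ay": 0,"az": 0,"fingers": -1},{"dx": 0,"dy": 0,"dz": 0,"ax": 0,"ay": 0,"az": 0,"fingers": -1}]'

```text
clock: 21.6
position: [0.4775, -0.3073, 0.0344]
ee_rot: [0.001, 0.99, 0.143, 0.001]
contact_force: [0.0, -0.8, 6.3]
gripper_width: 0.0155
grasp_force: 49.9
```

```bash
python3 t.py
```

```text
21.6 yaw 0.287 q6 0.618 Tz 0.001 e6 -0.005 [ 0.4775 -0.3073  0.0344] [ 0.  -0.8  6.3]
```

jog_arm --steps '[{"dx": 0,"dy": 0,"dz": -0.4,"ax": 0,"ay": 0,"az": 0,"fingers": -1},{"dx": 0,"dy": 0,"dz": -0.6,"ax": 0,"ay": 0,"az": 0,"fingers": -1},{"dx": 0,"dy": 0,"dz": -0.6,"ax": 0,"ay": 0,"az": 0,"fingers": -1},{"dx": 0,"dy": 0,"dz": 0,"ax": 0,"ay": 0,"az": -0.5,"fingers": -1},{"dx": 0,"dy": 0,"dz": 0,"ax": 0,"ay": 0,"az": -0.8,"fingers": -1},{"dx": 0,"dy": 0,"dz": 0,"ax": 0,"ay": 0,"az": -0.8,"fingers": -1},{"dx": 0,"dy": 0,"dz": 0,"ax": 0,"ay": 0,"az": -0.8,"fingers": -1},{"dx": 0,"dy": 0,"dz": 0,"ax": 0,"ay": 0,"az": -0.8,"fingers": -1},{"dx": 0,"dy": 0,"dz": 0,"ax": 0,"ay": 0,"az": -0.8,"fingers": -1},{"dx": 0,"dy": 0,"dz": 0,"ax": 0,"ay": 0,"az": -0.8,"fingers": -1}]'

```text
clock: 22.6
position: [0.4762, -0.3063, 0.1123]
ee_rot: [-0.001, 0.895, 0.447, -0.0]
contact_force: [-0.1, 0.1, -0.2]
gripper_width: 0.0156
grasp_force: 49.1
```

jog_arm --steps '[{"dx": 0,"dy": 0,"dz": 0,"ax": 0,"ay": 0,"az": -0.8,"fingers": -1},{"dx": 0,"dy": 0,"dz": 0,"ax": 0,"ay": 0,"az": -0.8,"fingers": -1},{"dx": 0,"dy": 0,"dz": 0,"ax": 0,"ay": 0,"az": -0.8,"fingers": -1},{"dx": 0,"dy": 0,"dz": 0,"ax": 0,"ay": 0,"az": -0.8,"fingers": -1},{"dx": 0,"dy": 0,"dz": 0,"ax": 0,"ay": 0,"az": -0.8,"fingers": -1},{"dx": 0,"dy": 0,"dz": 0,"ax": 0,"ay": 0,"az": -0.8,"fingers": -1},{"dx": 0,"dy": 0,"dz": 0,"ax": 0,"ay": 0,"az": -0.6,"fingers": -1},{"dx": 0,"dy": 0,"dz": 0,"ax": 0,"ay": 0,"az": 0,"fingers": -1},{"dx": 0,"dy": 0,"dz": 0,"ax": 0,"ay": 0,"az": 0,"fingers": -1},{"dx": 0,"dy": 0,"dz": 0,"ax": 0,"ay": 0,"az": 0,"fingers": -1}]'

```text
clock: 23.6
position: [0.4767, -0.3066, 0.113]
ee_rot: [-0.0, 0.708, 0.707, -0.0]
contact_force: [-0.1, -0.4, 0.0]
gripper_width: 0.0152
grasp_force: 49.1
```

```bash
cat > k.py <<'E'
from h import *
c=camera_params("wrist");p,d=capture("wrist");T,R=tool()
P,u,v=cloud(c,d,np.ones(d.shape,bool)); L=(P-T)@R*1000
# bar top: expected ~22mm above TCP tip plane -> list along-tool profile
for x in range(25,150,15):
    m=(L[:,0]>x-3)&(L[:,0]<x+3)&(abs(L[:,1])<25)&(L[:,2]>5)&(L[:,2]<35)
    if m.sum()>3: print(x,'y',L[m,1].min().round(1),L[m,1].max().round(1),'z med %.1f'%np.median(L[m,2]),m.sum())
m=(abs(L[:,1])<15)&(L[:,2]>12)&(L[:,2]<30)&(L[:,0]>20); print('nose x',np.percentile(L[m,0],99.5).round(1))
r=cv2.minAreaRect(L[m,:2].astype(np.float32));print(r)
# gauge in world
for y in (-.06,-.05,-.04,-.03,-.02,-.01,0,.01,.03):
    m=(abs(P[:,1]-y)<.003)&(abs(P[:,0]-.54)<.07); Q=P[m]
    w=Q[(Q[:,2]>.019)&(Q[:,2]<.026)]; ch=Q[abs(Q[:,0]-.54)<.012]
    if len(w): a=w[w[:,0]<.54,0]; b=w[w[:,0]>.54,0]; print(y,'rails',a.min() if len(a) else 0,a.max() if len(a) else 0,b.min() if len(b) else 0,b.max() if len(b) else 0,'mid z %.4f'%(np.median(ch[:,2]) if len(ch) else 0))
E
python3 t.py; python3 k.py
```

```text
23.6 yaw 1.570 q6 -0.665 Tz -0.007 e6 0.007 [ 0.4767 -0.3066  0.113 ] [-0.1 -0.4  0. ]
25 y -10.1 9.9 z med 22.2 391
40 y -9.8 9.7 z med 22.2 422
55 y -10.1 9.9 z med 22.2 471
70 y -9.8 9.6 z med 22.2 506
85 y -10.1 9.8 z med 22.2 587
100 y -9.7 9.9 z med 22.1 606
115 y -9.9 9.7 z med 22.2 499
nose x 116.1
((68.32386779785156, -0.08203697204589844), (20.033546447753906, 96.57931518554688), 89.99423217773438)
```

jog_arm --steps '[{"dx": 0.3,"dy": 0.15,"dz": 0,"ax": 0,"ay": 0,"az": 0,"fingers": -1},{"dx": 0.47,"dy": 0.226,"dz": 0,"ax": 0,"ay": 0,"az": 0,"fingers": -1},{"dx": 0.47,"dy": 0.226,"dz": 0,"ax": 0,"ay": 0,"az": 0,"fingers": -1},{"dx": 0.47,"dy": 0.226,"dz": 0,"ax": 0,"ay": 0,"az": 0,"fingers": -1},{"dx": 0.47,"dy": 0.226,"dz": 0,"ax": 0,"ay": 0,"az": 0,"fingers": -1},{"dx": 0.47,"dy": 0.226,"dz": 0,"ax": 0,"ay": 0,"az": 0,"fingers": -1},{"dx": 0,"dy": 0,"dz": 0,"ax": 0,"ay": 0,"az": 0,"fingers": -1},{"dx": 0,"dy": 0,"dz": 0,"ax": 0,"ay": 0,"az": 0,"fingers": -1},{"dx": 0,"dy": 0,"dz": 0,"ax": 0,"ay": 0,"az": 0,"fingers": -1},{"dx": 0,"dy": 0,"dz": 0,"ax": 0,"ay": 0,"az": 0,"fingers": -1}]'

```text
clock: 24.65
position: [0.5406, -0.1748, 0.1133]
ee_rot: [-0.0, 0.708, 0.707, -0.0]
contact_force: [0.5, -0.9, -1.1]
gripper_width: 0.0156
grasp_force: 49.0
```

```bash
python3 t.py; python3 k.py
python3 - <<'E'
from h import *
p,d=capture("scene");q,e=capture("wrist")
cv2.imwrite("pics/s5.png",np.hstack([cv2.resize(p[90:300,150:390,::-1],(420,368)),cv2.resize(q[:,:,::-1],(380,285))[:, :].copy() if 0 else cv2.resize(q[:,:,::-1],(380,368))]))
E
```

```text
24.65 yaw 1.570 q6 -0.406 Tz 0.029 e6 0.001 [ 0.5406 -0.1748  0.1133] [ 0.5 -0.9 -1.1]
25 y -10.1 9.9 z med 22.0 389
40 y -9.8 9.7 z med 22.1 418
55 y -10.0 10.0 z med 22.1 456
70 y -9.8 9.6 z med 22.1 508
85 y -10.0 9.9 z med 22.1 584
100 y -9.7 10.0 z med 22.0 618
115 y -9.9 9.7 z med 22.2 497
nose x 116.1
((68.40505981445312, -0.035485267639160156), (96.73089599609375, 20.037263870239258), 0.029950149357318878)
-0.06 rails 0.5039448044826267 0.5164230263362329 0.5600021048565954 0.571963902071155 mid z 0.0911
-0.05 rails 0.5036901032344824 0.5165311273844253 0.5601585614515014 0.5718298247705741 mid z 0.0000
```

View pics/s5.png

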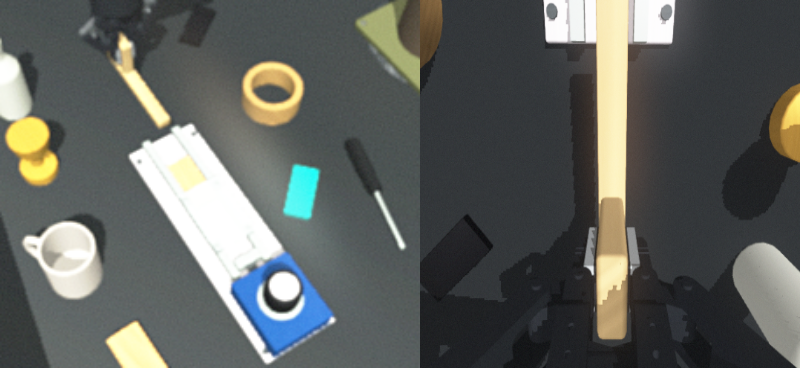

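The picture shows the stick held straight and level in line with the channel. Its nose is beyond the bed edge and the blank is still clear ahead. I shift 2 mm and lower it.

jog_arm --steps '[{"dx": 0,"dy": -0.045,"dz": 0.3,"ax": 0,"ay": 0,"az": 0,"fingers": -1},{"dx": 0,"dy": 0,"dz": 0.3,"ax": 0,"ay": 0,"az": 0,"fingers": -1},{"dx": 0,"dy": 0,"dz": 0.3,"ax": 0,"ay": 0,"az": 0,"fingers": -1},{"dx": 0,"dy": 0,"dz": 0.2,"ax": 0,"ay": 0,"az": 0,"fingers": -1},{"dx": 0,"dy": 0,"dz": 0.15,"ax": 0,"ay": 0,"az": 0,"fingers": -1},{"dx": 0,"dy": 0,"dz": 0.12,"ax": 0,"ay": 0,"az": 0,"fingers": -1},{"dx": 0,"dy": 0,"dz": 0,"ax": 0,"ay": 0,"az": 0,"fingers": -1},{"dx": 0,"dy": 0,"dz": 0,"ax": 0,"ay": 0,"az": 0,"fingers": -1},{"dx": 0,"dy": 0,"dz": 0,"ax": 0,"ay": 0,"az": 0,"fingers": -1},{"dx": 0,"dy": 0,"dz": 0,"ax": 0,"ay": 0,"az": 0,"fingers": -1}]'

```text
clock: 25.8
position: [0.5391, -0.1744, 0.0456]
ee_rot: [0.001, 0.707, 0.707, 0.0]
contact_force: [-0.0, -0.4, -1.6]
gripper_width: 0.0155
grasp_force: 49.0
```

```bash
python3 t.py
python3 - <<'E'
from h import *
p,d=capture("scene");c=camera_params("scene")
P,u,v=cloud(c,d,np.ones(d.shape,bool))
for y in np.arange(-.15,.05,.008):
    m=(abs(P[:,1]-y)<.004)&(abs(P[:,0]-.539)<.007)
    if m.any(): print(round(y,3),'z %.4f'%np.median(P[m,2]),np.median(p[v[m],u[m]],0))
E
```

```text
25.8 yaw 1.571 q6 -0.408 Tz 0.004 e6 0.000 [ 0.5391 -0.1744  0.0456] [-0.  -0.4 -1.6]
-0.15 z 0.0865 [173.5 169.5 113. ]
-0.142 z 0.2221 [95. 98. 88.]
-0.134 z 0.2024 [55. 59. 60.]
-0.126 z 0.3768 [140. 147.  98.]
-0.118 z 0.3528 [130. 135.  92.]
-0.11 z 0.3391 [112. 116.  78.]
-0.102 z 0.0234 [255. 253. 202.]
-0.094 z 0.0232 [255. 253. 207.]
-0.086 z 0.0228 [255.  253.  200.5]
-0.078 z 0.0234 [255. 253. 202.]
-0.07 z 0.0224 [255. 252. 198.]
-0.062 z 0.0240 [255. 252. 198.]
-0.054 z 0.0229 [255. 252. 202.]
-0.046 z 0.0155 [252. 248. 211.]
-0.038 z 0.0084 [255. 255. 255.]
-0.03 z 0.0073 [255. 255. 255.]
-0.022 z 0.0087 [255. 255. 255.]
-0.014 z 0.0181 [255. 253. 220.]
-0.006 z 0.0190 [255.  253.  194.5]
0.002 z 0.0177 [255. 252. 193.]
0.01 z 0.0183 [255.  253.  195.5]
0.018 z 0.0185 [255. 253. 195.]
0.026 z 0.0181 [255. 253. 194.]
0.034 z 0.0189 [255.  253.  196.5]
0.042 z 0.0197 [255.  253.  218.5]
```

jog_arm --steps '[{"dx": 0.15,"dy": -0.01,"dz": 0.02,"ax": 0,"ay": 0,"az": 0,"fingers": -1},{"dx": 0.25,"dy": 0,"dz": 0.01,"ax": 0,"ay": 0,"az": 0,"fingers": -1},{"dx": 0.25,"dy": 0,"dz": 0,"ax": 0,"ay": 0,"az": 0,"fingers": -1},{"dx": 0.25,"dy": 0,"dz": 0,"ax": 0,"ay": 0,"az": 0,"fingers": -1},{"dx": 0.25,"dy": 0,"dz": 0,"ax": 0,"ay": 0,"az": 0,"fingers": -1},{"dx": 0.25,"dy": 0,"dz": 0,"ax": 0,"ay": 0,"az": 0,"fingers": -1},{"dx": 0.2,"dy": 0,"dz": 0,"ax": 0,"ay": 0,"az": 0,"fingers": -1},{"dx": 0.2,"dy": 0,"dz": 0,"ax": 0,"ay": 0,"az": 0,"fingers": -1},{"dx": 0.2,"dy": 0,"dz": 0,"ax": 0,"ay": 0,"az": 0,"fingers": -1},{"dx": 0.2,"dy": 0,"dz": 0,"ax": 0,"ay": 0,"az": 0,"fingers": -1}]'

```text
clock: 26.85
position: [0.5382, -0.0634, 0.0434]
ee_rot: [0.0, 0.707, 0.707, 0.0]
contact_force: [0.5, 0.0, -0.4]
gripper_width: 0.0151
grasp_force: 49.1
```

```bash
python3 t.py
```

```text
26.85 yaw 1.571 q6 -0.216 Tz 0.003 e6 -0.150 [ 0.5382 -0.0634  0.0434] [ 0.5  0.  -0.4]
```

jog_arm --steps '[{"dx": 0.1,"dy": 0,"dz": 0,"ax": 0,"ay": 0,"az": 0,"fingers": -1},{"dx": 0.05,"dy": 0,"dz": 0,"ax": 0,"ay": 0,"az": 0,"fingers": -1},{"dx": 0.05,"dy": 0,"dz": 0,"ax": 0,"ay": 0,"az": 0,"fingers": -1},{"dx": 0.05,"dy": 0,"dz": 0,"ax": 0,"ay": 0,"az": 0,"fingers": -1},{"dx": 0,"dy": 0,"dz": 0,"ax": 0,"ay": 0,"az": 0,"fingers": -1},{"dx": 0,"dy": 0,"dz": 0,"ax": 0,"ay": 0,"az": 0,"fingers": -1},{"dx": 0,"dy": 0,"dz": 0,"ax": 0,"ay": 0,"az": 0,"fingers": -1},{"dx": 0,"dy": 0,"dz": 0,"ax": 0,"ay": 0,"az": 0,"fingers": -1},{"dx": 0,"dy": 0,"dz": 0,"ax": 0,"ay": 0,"az": 0,"fingers": -1},{"dx": 0,"dy": 0,"dz": 0,"ax": 0,"ay": 0,"az": 0,"fingers": -1}]'

```text
clock: 27.85
position: [0.5381, -0.0517, 0.0433]
ee_rot: [-0.0, 0.707, 0.707, -0.0]
contact_force: [-0.2, -0.3, -0.3]
gripper_width: 0.0156
grasp_force: 49.1
```

```bash
python3 t.py
cat > v.py <<'E'
from h import *
import sys
p,d=capture("scene");c=camera_params("scene")
P,u,v=cloud(c,d,np.ones(d.shape,bool))
for y in np.arange(.13,.21,.004):
    m=(abs(P[:,1]-y)<.003)&(abs(P[:,0]-.539)<.012)&(P[:,2]<.06)
    if m.any(): print(round(y,3),'z %.4f'%np.median(P[m,2]),np.median(p[v[m],u[m]],0))
cv2.imwrite("pics/"+sys.argv[1],cv2.resize(p[140:290,200:360,::-1],(640,600),interpolation=cv2.INTER_CUBIC))
E
python3 v.py a1.png
```

```text
27.85 yaw 1.571 q6 -0.195 Tz 0.033 e6 -0.000 [ 0.5381 -0.0517  0.0433] [-0.2 -0.3 -0.3]
0.13 z 0.0365 [255. 255. 254.]
0.134 z 0.0364 [255. 255. 254.]
0.138 z 0.0357 [255. 255. 254.]
0.142 z 0.0353 [255. 255. 254.]
0.146 z 0.0355 [255. 255. 254.]
0.15 z 0.0352 [255. 255. 254.]
0.154 z 0.0355 [255. 255. 254.]
0.158 z 0.0326 [255. 254. 250.]
0.162 z 0.0188 [255. 254. 201.]
0.166 z 0.0155 [255. 253. 221.]
0.17 z 0.0085 [255. 255. 255.]
0.174 z 0.0089 [248.5 248.5 246.5]
0.178 z 0.0094 [247. 247. 245.]
0.182 z 0.0262 [251.  253.5 251.5]
0.186 z 0.0271 [253. 254. 253.]
0.19 z 0.0267 [253. 254. 253.]
0.194 z 0.0269 [254. 255. 254.]
0.198 z 0.0212 [208. 218. 209.]
0.202 z 0.0201 [140. 151. 148.]
0.206 z 0.0218 [111.5 119.  125. ]
```

View pics/a1.png

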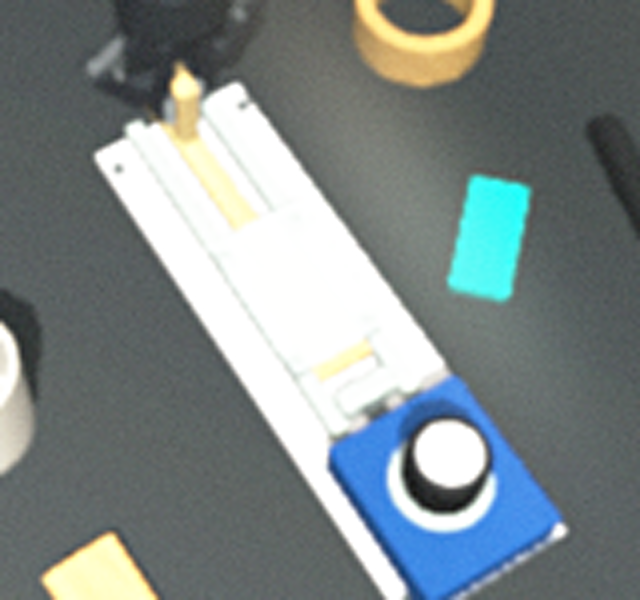

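The blank's front has come out past the guard at about (340,358), roughly 14 mm short of the stop.

jog_arm --steps '[{"dx": 0.04,"dy": 0,"dz": 0,"ax": 0,"ay": 0,"az": 0,"fingers": -1},{"dx": 0.04,"dy": 0,"dz": 0,"ax": 0,"ay": 0,"az": 0,"fingers": -1},{"dx": 0.04,"dy": 0,"dz": 0,"ax": 0,"ay": 0,"az": 0,"fingers": -1},{"dx": 0.04,"dy": 0,"dz": 0,"ax": 0,"ay": 0,"az": 0,"fingers": -1},{"dx": 0.04,"dy": 0,"dz": 0,"ax": 0,"ay": 0,"az": 0,"fingers": -1},{"dx": 0.02,"dy": 0,"dz": 0,"ax": 0,"ay": 0,"az": 0,"fingers": -1},{"dx": 0.01,"dy": 0,"dz": 0,"ax": 0,"ay": 0,"az": 0,"fingers": -1},{"dx": 0,"dy": 0,"dz": 0,"ax": 0,"ay": 0,"az": 0,"fingers": -1},{"dx": 0,"dy": 0,"dz": 0,"ax": 0,"ay": 0,"az": 0,"fingers": -1},{"dx": 0,"dy": 0,"dz": 0,"ax": 0,"ay": 0,"az": 0,"fingers": -1}]'

```text
clock: 28.9
position: [0.5382, -0.0402, 0.0433]
ee_rot: [0.0, 0.707, 0.707, 0.0]
contact_force: [-0.2, 0.1, -0.9]
gripper_width: 0.0155
grasp_force: 49.1
```

```bash
python3 t.py
```

```text
28.9 yaw 1.571 q6 -0.174 Tz 0.011 e6 -0.000 [ 0.5382 -0.0402  0.0433] [-0.2  0.1 -0.9]
```

jog_arm --steps '[{"dx": 0.01,"dy": 0,"dz": 0,"ax": 0,"ay": 0,"az": 0,"fingers": -1},{"dx": 0.01,"dy": 0,"dz": 0,"ax": 0,"ay": 0,"az": 0,"fingers": -1},{"dx": 0.01,"dy": 0,"dz": 0,"ax": 0,"ay": 0,"az": 0,"fingers": -1},{"dx": 0,"dy": 0,"dz": 0,"ax": 0,"ay": 0,"az": 0,"fingers": -1},{"dx": 0,"dy": 0,"dz": 0,"ax": 0,"ay": 0,"az": 0,"fingers": -1},{"dx": 0,"dy": 0,"dz": 0,"ax": 0,"ay": 0,"az": 0,"fingers": -1},{"dx": 0,"dy": 0,"dz": 0,"ax": 0,"ay": 0,"az": 0,"fingers": -1},{"dx": 0,"dy": 0,"dz": 0,"ax": 0,"ay": 0,"az": 0,"fingers": -1},{"dx": 0,"dy": 0,"dz": 0,"ax": 0,"ay": 0,"az": 0,"fingers": -1},{"dx": 0,"dy": 0,"dz": 0,"ax": 0,"ay": 0,"az": 0,"fingers": -1}]'

```text
clock: 29.9
position: [0.5382, -0.0387, 0.0433]
ee_rot: [0.0, 0.707, 0.707, 0.0]
contact_force: [0.4, 0.5, -0.8]
gripper_width: 0.0157
grasp_force: 49.1
```

```bash
python3 t.py
```

```text
29.9 yaw 1.571 q6 -0.171 Tz 0.001 e6 0.000 [ 0.5382 -0.0387  0.0433] [ 0.4  0.5 -0.8]
```

jog_arm --steps '[{"dx": 0.01,"dy": 0,"dz": 0,"ax": 0,"ay": 0,"az": 0,"fingers": -1},{"dx": 0.01,"dy": 0,"dz": 0,"ax": 0,"ay": 0,"az": 0,"fingers": -1},{"dx": 0,"dy": 0,"dz": 0,"ax": 0,"ay": 0,"az": 0,"fingers": -1},{"dx": 0,"dy": 0,"dz": 0,"ax": 0,"ay": 0,"az": 0,"fingers": -1},{"dx": 0,"dy": 0,"dz": 0,"ax": 0,"ay": 0,"az": 0,"fingers": -1},{"dx": 0,"dy": 0,"dz": 0,"ax": 0,"ay": 0,"az": 0,"fingers": -1},{"dx": 0,"dy": 0,"dz": 0,"ax": 0,"ay": 0,"az": 0,"fingers": -1},{"dx": 0,"dy": 0,"dz": 0,"ax": 0,"ay": 0,"az": 0,"fingers": -1},{"dx": 0,"dy": 0,"dz": 0,"ax": 0,"ay": 0,"az": 0,"fingers": -1},{"dx": 0,"dy": 0,"dz": 0,"ax": 0,"ay": 0,"az": 0,"fingers": -1}]'

```text
clock: 30.9
position: [0.5381, -0.0377, 0.0433]
ee_rot: [0.0, 0.707, 0.707, -0.0]
contact_force: [0.3, 0.6, -0.9]
gripper_width: 0.0153
grasp_force: 49.1
```

```bash
python3 t.py;python3 v.py a2.png
```

```text
30.9 yaw 1.571 q6 -0.169 Tz 0.045 e6 -0.000 [ 0.5381 -0.0377  0.0433] [ 0.3  0.6 -0.9]
0.13 z 0.0351 [255. 255. 254.]
0.134 z 0.0358 [255. 255. 254.]
0.138 z 0.0361 [255. 255. 254.]
0.142 z 0.0355 [255. 255. 254.]
0.146 z 0.0355 [255. 255. 254.]
0.15 z 0.0364 [255. 255. 254.]
0.154 z 0.0353 [255. 255. 254.]
0.158 z 0.0328 [255. 254. 252.]
0.162 z 0.0195 [255. 254. 206.]
0.166 z 0.0180 [255. 254. 202.]
0.17 z 0.0186 [255. 254. 202.]
0.174 z 0.0185 [255. 254. 197.]
0.178 z 0.0186 [255. 250. 197.]
0.182 z 0.0273 [253. 252. 241.]
0.186 z 0.0277 [253. 254. 254.]
0.19 z 0.0273 [253. 254. 254.]
0.194 z 0.0268 [254. 255. 254.]
0.198 z 0.0254 [221. 230. 223.]
0.202 z 0.0221 [144. 153. 150.]
0.206 z 0.0228 [106. 114. 123.]
```

jog_arm --steps '[{"dx": 0.01,"dy": 0,"dz": 0,"ax": 0,"ay": 0,"az": 0,"fingers": -1},{"dx": 0.01,"dy": 0,"dz": 0,"ax": 0,"ay": 0,"az": 0,"fingers": -1},{"dx": 0,"dy": 0,"dz": 0,"ax": 0,"ay": 0,"az": 0,"fingers": -1},{"dx": 0,"dy": 0,"dz": 0,"ax": 0,"ay": 0,"az": 0,"fingers": -1},{"dx": 0,"dy": 0,"dz": 0,"ax": 0,"ay": 0,"az": 0,"fingers": -1},{"dx": 0,"dy": 0,"dz": 0,"ax": 0,"ay": 0,"az": 0,"fingers": -1},{"dx": 0,"dy": 0,"dz": 0,"ax": 0,"ay": 0,"az": 0,"fingers": -1},{"dx": 0,"dy": 0,"dz": 0,"ax": 0,"ay": 0,"az": 0,"fingers": -1},{"dx": 0,"dy": 0,"dz": 0,"ax": 0,"ay": 0,"az": 0,"fingers": -1},{"dx": 0,"dy": 0,"dz": 0,"ax": 0,"ay": 0,"az": 0,"fingers": -1}]'

```text
clock: 31.95
position: [0.5382, -0.0367, 0.0434]
ee_rot: [0.0, 0.707, 0.707, 0.0]
contact_force: [-0.1, 0.7, -0.7]
gripper_width: 0.0153
grasp_force: 49.1
```

```bash
python3 t.py
```

```text
31.95 yaw 1.571 q6 -0.167 Tz -0.033 e6 0.000 [ 0.5382 -0.0367  0.0434] [-0.1  0.7 -0.7]
```

jog_arm --steps '[{"dx": 0.01,"dy": 0,"dz": 0,"ax": 0,"ay": 0,"az": 0,"fingers": -1},{"dx": 0.01,"dy": 0,"dz": 0,"ax": 0,"ay": 0,"az": 0,"fingers": -1},{"dx": 0,"dy": 0,"dz": 0,"ax": 0,"ay": 0,"az": 0,"fingers": -1},{"dx": 0,"dy": 0,"dz": 0,"ax": 0,"ay": 0,"az": 0,"fingers": -1},{"dx": 0,"dy": 0,"dz": 0,"ax": 0,"ay": 0,"az": 0,"fingers": -1},{"dx": 0,"dy": 0,"dz": 0,"ax": 0,"ay": 0,"az": 0,"fingers": -1},{"dx": 0,"dy": 0,"dz": 0,"ax": 0,"ay": 0,"az": 0,"fingers": -1},{"dx": 0,"dy": 0,"dz": 0,"ax": 0,"ay": 0,"az": 0,"fingers": -1},{"dx": 0,"dy": 0,"dz": 0,"ax": 0,"ay": 0,"az": 0,"fingers": -1},{"dx": 0,"dy": 0,"dz": 0,"ax": 0,"ay": 0,"az": 0,"fingers": -1}]'

```text
clock: 32.95
position: [0.5382, -0.0357, 0.0433]
ee_rot: [0.0, 0.707, 0.707, 0.0]
contact_force: [-1.0, -0.8, -0.9]
gripper_width: 0.0154
grasp_force: 49.1
```

```bash
python3 t.py
```

```text
32.95 yaw 1.571 q6 -0.166 Tz -0.037 e6 0.000 [ 0.5382 -0.0357  0.0433] [-1.  -0.8 -0.9]
```

jog_arm --steps '[{"dx": 0.01,"dy": 0,"dz": 0,"ax": 0,"ay": 0,"az": 0,"fingers": -1},{"dx": 0.01,"dy": 0,"dz": 0,"ax": 0,"ay": 0,"az": 0,"fingers": -1},{"dx": 0,"dy": 0,"dz": 0,"ax": 0,"ay": 0,"az": 0,"fingers": -1},{"dx": 0,"dy": 0,"dz": 0,"ax": 0,"ay": 0,"az": 0,"fingers": -1},{"dx": 0,"dy": 0,"dz": 0,"ax": 0,"ay": 0,"az": 0,"fingers": -1},{"dx": 0,"dy": 0,"dz": 0,"ax": 0,"ay": 0,"az": 0,"fingers": -1},{"dx": 0,"dy": 0,"dz": 0,"ax": 0,"ay": 0,"az": 0,"fingers": -1},{"dx": 0,"dy": 0,"dz": 0,"ax": 0,"ay": 0,"az": 0,"fingers": -1},{"dx": 0,"dy": 0,"dz": 0,"ax": 0,"ay": 0,"az": 0,"fingers": -1},{"dx": 0,"dy": 0,"dz": 0,"ax": 0,"ay": 0,"az": 0,"fingers": -1}]'

```text
clock: 33.95
position: [0.5383, -0.0354, 0.0436]
ee_rot: [0.001, 0.707, 0.707, -0.0]
contact_force: [-0.7, -5.2, 1.2]
gripper_width: 0.0155
grasp_force: 49.3
```

```bash
python3 t.py; python3 v.py a3.png | sed -n '8,20p'
```

```text
33.95 yaw 1.571 q6 -0.164 Tz 0.050 e6 0.080 [ 0.5383 -0.0354  0.0436] [-0.7 -5.2  1.2]
0.158 z 0.0321 [255. 254. 250.]
0.162 z 0.0187 [255.  254.  204.5]
0.166 z 0.0176 [255. 254. 202.]
0.17 z 0.0185 [255. 254. 202.]
0.174 z 0.0178 [255. 253. 197.]
0.178 z 0.0179 [255. 249. 198.]
0.182 z 0.0257 [253.  251.5 246. ]
0.186 z 0.0271 [253. 254. 254.]
0.19 z 0.0269 [253. 254. 254.]
0.194 z 0.0275 [254. 255. 254.]
0.198 z 0.0229 [220.5 226.  219.5]
0.202 z 0.0218 [143. 151. 152.]
0.206 z 0.0228 [115. 119. 121.]
```

View pics/a3.png

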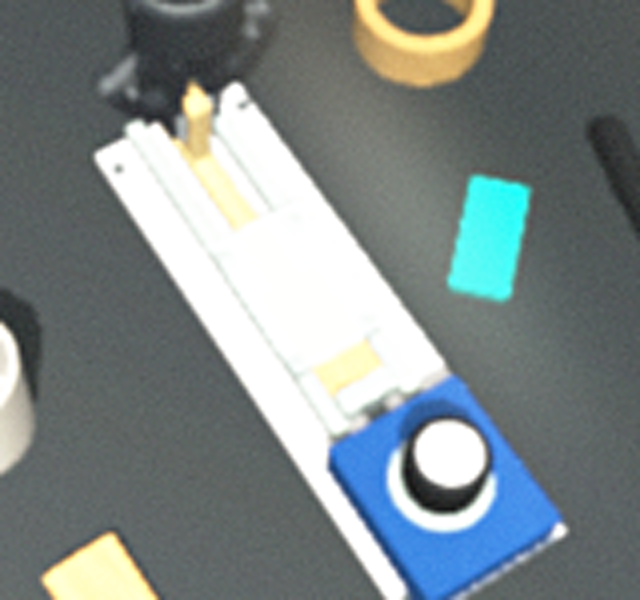

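A force of 5 N shows the blank is butted, and the stop has not moved; the picture shows the blank against it at (345,375). I back off, set the stick down, release and rise.

jog_arm --steps '[{"dx": -0.03,"dy": 0,"dz": 0,"ax": 0,"ay": 0,"az": 0,"fingers": -1},{"dx": -0.03,"dy": 0,"dz": 0,"ax": 0,"ay": 0,"az": 0,"fingers": -1},{"dx": 0,"dy": 0,"dz": 0.01,"ax": 0,"ay": 0,"az": 0,"fingers": -1},{"dx": 0,"dy": 0,"dz": 0.01,"ax": 0,"ay": 0,"az": 0,"fingers": -1},{"dx": 0,"dy": 0,"dz": 0,"ax": 0,"ay": 0,"az": 0,"fingers": -1},{"dx": 0,"dy": 0,"dz": 0,"ax": 0,"ay": 0,"az": 0,"fingers": 0},{"dx": 0,"dy": 0,"dz": 0,"ax": 0,"ay": 0,"az": 0,"fingers": 0},{"dx": 0,"dy": 0,"dz": 0,"ax": 0,"ay": 0,"az": 0,"fingers": 0},{"dx": 0,"dy": 0,"dz": 0,"ax": 0,"ay": 0,"az": 0,"fingers": 0},{"dx": 0,"dy": 0,"dz": 0,"ax": 0,"ay": 0,"az": 0,"fingers": 0}]'

```text
clock: 35.0
position: [0.5382, -0.0377, 0.0423]
ee_rot: [0.0, 0.707, 0.707, 0.0]
contact_force: [-0.3, -0.3, -0.5]
gripper_width: 0.0428
grasp_force: 0.0
```

jog_arm --steps '[{"dx": 0,"dy": 0,"dz": -0.1,"ax": 0,"ay": 0,"az": 0,"fingers": 0},{"dx": 0,"dy": 0,"dz": -0.3,"ax": 0,"ay": 0,"az": 0,"fingers": 0},{"dx": 0,"dy": 0,"dz": -0.5,"ax": 0,"ay": 0,"az": 0,"fingers": 0},{"dx": 0,"dy": 0,"dz": -0.6,"ax": 0,"ay": 0,"az": 0,"fingers": 0},{"dx": 0,"dy": 0,"dz": -0.6,"ax": 0,"ay": 0,"az": 0,"fingers": 0},{"dx": 0,"dy": 0,"dz": -0.6,"ax": 0,"ay": 0,"az": 0,"fingers": 0},{"dx": 0,"dy": 0,"dz": -0.3,"ax": 0,"ay": 0,"az": 0,"fingers": 0},{"dx": 0,"dy": 0,"dz": 0,"ax": 0,"ay": 0,"az": 0,"fingers": 0},{"dx": 0,"dy": 0,"dz": 0,"ax": 0,"ay": 0,"az": 0,"fingers": 0},{"dx": 0,"dy": 0,"dz": 0,"ax": 0,"ay": 0,"az": 0,"fingers": 0}]'

```text
clock: 36.0
position: [0.537, -0.0375, 0.1902]
ee_rot: [-0.001, 0.707, 0.707, -0.001]
contact_force: [-0.6, -0.6, -0.5]
gripper_width: 0.0427
grasp_force: 0.0
```

```bash
python3 t.py; python3 v.py a4.png | sed -n '8,20p'
python3 - <<'E'
from h import *
c=camera_params("wrist");p,d=capture("wrist");P,u,v=cloud(c,d,np.ones(d.shape,bool))
for y in np.arange(.158,.206,.002):
    m=(abs(P[:,1]-y)<.001)&(abs(P[:,0]-.538)<.012)
    if m.any(): print(round(y,3),'%.4f'%np.median(P[m,2]),end=' | ')
E
```

```text
36.0 yaw 1.571 q6 -0.169 Tz 0.025 e6 0.000 [ 0.537  -0.0375  0.1902] [-0.6 -0.6 -0.5]
0.158 z 0.0328 [255.  254.  251.5]
0.162 z 0.0195 [255. 254. 204.]
0.166 z 0.0181 [255. 254. 202.]
0.17 z 0.0187 [255.  254.  201.5]
0.174 z 0.0190 [255. 253. 197.]
0.178 z 0.0188 [255. 250. 200.]
0.182 z 0.0268 [253.  252.5 252. ]
0.186 z 0.0278 [253. 254. 254.]
0.19 z 0.0279 [253. 254. 254.]
0.194 z 0.0264 [254. 255. 255.]
0.198 z 0.0226 [218. 223. 217.]
0.202 z 0.0193 [143. 152. 160.]
0.206 z 0.0219 [116. 129. 125.]
```

```bash
python3 -c "
from cell import *
print(job_done())"
```

```text
the job is handed in; nothing more can be done
None
```

I turned the knob four clicks clockwise, counted by feel and checked by a stop shift of about 8 mm, then fed the blank until it butted the stop at about 5 N; the stick was released and the job handed in at about 36 s of the 72 s, with no verdict returned.

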